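# Load the sliding drill jig, index it to the drilling station and lock it with the stud nut

### The arm

A 6-joint arm with a two-finger parallel gripper is mounted at the origin on the work surface. World frame = base frame: x ahead of the robot, y to its left, z up, the work surface at z = 0. Lengths are in m, angles in degrees, forces in N, time in s.
With the tool pointing down it reaches from about 0.275 to 0.825 m from the base axis. Payload 4.9 kg.
Tool frame: the origin (TCP) lies on the front face of the gripper's body, between the roots of the fingers; the fingertips stand 73 mm ahead of it and the grasp point (between the pads) lies 54 mm ahead of it; z points along the fingers, y is the direction in which the jaws open and shut (so a half turn about z gives the same grasp; the last joint's range is limited). The gripper opens to 85 mm and grips with 20 to 120 N. Pads are 22 mm wide; open, the fingers measure 114 mm over their backs; the gripper's body (76 mm by 85 mm) begins 54 mm behind the grasp point. The pads swing forward as they close: fully open they stand 13 mm farther back than shut.
Start: joints at [63.186, 18.69, -11.035, 60.275, 0, 82.311], TCP at [0.18, 0.52, 0.304] pointing down, gripper open.
Joint ranges: [-152.03, 152.03], [-55.5, 102.48], [-74.3, 77.21], [-110.64, 120.58], [-84.22, 78.4], [-180, 180]. Speed limits (degrees/s): [147.25, 147.25, 180, 180, 180, 180].

### API

Orientations are given as [roll, pitch, yaw] about the fixed x, y, z axes, in that order (R = Rz(yaw) Ry(pitch) Rx(roll)).
In Python, from plant import r gives the robot as it stands.
- The arm moves only by the tool carry_out, never from a script. Its argument "increments" is one flat list of numbers, 6 for each row, row after row: the shift along the tool's x, y, z in m, then the turn, a rotation vector about the tool's x, y, z in rad. A call has 1 to 10 rows; each row shifts and turns the commanded pose from where the row before left it, along the tool's axes as they then stand; what a row does not reach is not made up. A row lasts 1/8 s, in which the tool goes at most 62.5 mm and 10.7 degrees, less where a joint would pass 70% of its speed; a pose out of reach is approached as far as the arm can. A call with a gripper value outside its range is refused whole. "hand" is the gripper's target within -1 to 1 (shut at 1, half-way at 0, fully open at -1), set as the call begins (left out, the last holds). The fingers move at their own pace and stop on an object; "squeeze" is the grip in N (left out, the last holds). Time passes only in rows, so rows that do not move let the fingers close. It gives the time, the measured TCP pose, the force and the opening at its end, in the units of the state.
- r.state(): the state, without advancing time (a new reading comes with each control period).
- r.snapshot(name): name is "scene" or "side" or "wrist"; returns a dict with "frame" (420x560x3 uint8, red, green, blue), "fov_y" (degrees; the focal length in pixels is half the picture's height over the tangent of half this angle, whatever the lens; pixels are square), "cx", "cy" (the principal point, pixels), "R" (3x3) and "t" (3): a world point X has camera coordinates R X + t; the wrist camera has in their place "mount" (4x4, takes a point from camera to tool coordinates, whose origin is the TCP and whose axes are the flange's). Camera axes: x right, y down, z forward; pixel columns grow to the right and rows downward; lengths in m; the calibration is good to about 2 mm. A picture is of the moment at which its call begins: read the wrist's pose just before it. There is no depth.
- r.sign_off(): hands the job in, once; it reports no verdict.
Trained networks look in a picture, given as the dict that the camera call returned (one of the last four; its "shot" number tells which), for a name from the list of things; names that differ only in an ending like _2 or _b are one class to them, and where a whole thing is asked for, a point or a joint stands for the part that bears it (a point fixed in the world has none). Each returns a list of dicts, best first, with "confidence" (0 to 1); they miss things now and then, are a little off and sometimes report something else, mostly with a low value. They report only what shows in the picture. A call takes as long as a camera call. They do not tell look-alikes from the thing itself.
- r.spot_in(label, picture): "position" ([column, row] in pixels, amid what is visible of it).
- r.regions_of(label, picture): "pixels" (420x560 bool, what is visible of it) and "position" ([column, row] in pixels, amid what is visible of it).
- r.place_of(label, picture): "position" ([column, row] in pixels: a listed point, or the origin of a listed thing).
The state is a dict: "clock": time; "joint_pos": joint angles; "qvel": joint speeds; "joint_torque": joint torques, N m; "ee_pos": TCP position; "tcp_rot": TCP orientation; "force": force on the tool from outside, world axes, zero at the start; "moment": the same for the moment, N m; "finger_gap": finger opening in m.
Only numpy, scipy, OpenCV 4.12 (cv2) and the standard library are available. Lean on these libraries where they do the work, as an engineer would, in place of code of your own. Each camera call takes 0.05 s, during which the arm holds its last target.

### The job

Load every square tube offcut into the pockets of the jig carrier, lying flat, one to a pocket, while the carrier is still at its loading station, then slide the carrier by its red handle until it snaps into the next station, around the threaded stud. Lock it there: put the brass hex nut on the stud, turn it backwards (anticlockwise from above) until it drops into the thread, then screw it down clockwise until it rests on the fork of the carrier. Leave the tin, the screw box and the tape measure where they are.

Things in the scene. Friction and masses are not known exactly. Their poses are not given: they have to be found in the camera images.
- stud_seat (a point): Point on the axis of the fixed upright steel stud at the +y end of the jig's grey base, at the height of the top of the carrier's fork (36 mm above the bench). z up, y along the rails in the pushing direction, x across them. Right-hand two-start thread, 15 mm outer radius, 20 mm lead; the angle of its starts differs from run to run and is not reported.
- stud_tip (a point): Tip of the stud, 62 mm above stud_seat (98 mm above the bench): a cone 8 mm long, radius 5 mm at the top and 10 mm at its foot, on a core of 10 mm radius.
- thread_top (a point): Axis point at the top of the threads, 46 mm above stud_seat. A stop dog on each start keeps a nut that rests on top from being screwed forward (do not force it); turned backwards it climbs up to 5 mm and within half a turn drops about 10 mm into the thread (sometimes it lands already in). From there it screws down clockwise and meets the fork after 0.6 to 0.9 turn.
- nut_mid (a point): Centre of the loose brass hex nut: axis z, 50 mm across flats, 57.7 mm across corners, 30 mm high, 0.25 kg, bore 33.6 mm wide with two thread teeth near its upper end (up at the start). Flats face its x axis and every 60 degrees from it. Lies flat on the bench, centre 15 mm above it.
- carrier (a joint): Travel of the aluminium carrier along the rails in m: 0 at the loading station (end stop), 0.110 at the next station, where a spring ball snaps in and centres it within 1 mm (about 5 N to enter or leave, 2 N friction between); it can be pushed too far, to 0.145.
- handle_mid (a point): Half-way up the red handle post of the carrier (upright cylinder, diameter 20 mm, 44 mm high, this point 58 mm above the bench), at the carrier's -y end. y points along the rails in the pushing direction. Moves with the carrier.
- pocket1 (a point): Centre of the floor of pocket 1 of the carrier (36 mm above the bench; moves with the carrier). The blue-walled pocket is 34 mm wide in its x and 49 mm long in its y (y along the rails, the pushing direction), walls 10 mm high, 6 mm thick, pockets 55 mm apart. No neighbour on the x sides, where fingers may pass above the walls.
- pocket2 (a point): Centre of the floor of pocket 2 of the carrier (36 mm above the bench; moves with the carrier). The blue-walled pocket is 34 mm wide in its x and 49 mm long in its y (y along the rails, the pushing direction), walls 10 mm high, 6 mm thick, pockets 55 mm apart. No neighbour on the x sides, where fingers may pass above the walls.
- pocket3 (a point): Centre of the floor of pocket 3 of the carrier (36 mm above the bench; moves with the carrier). The blue-walled pocket is 34 mm wide in its x and 49 mm long in its y (y along the rails, the pushing direction), walls 10 mm high, 6 mm thick, pockets 55 mm apart. No neighbour on the x sides, where fingers may pass above the walls.
- tube1_mid (a point): Centre of square steel tube offcut 1, plain grey with dark ends, 30 x 44 x 30 mm (44 mm along its y), 0.12 kg, lying on the bench with its centre 15 mm above it; None if absent in this run (two or three are there).
- tube2_mid (a point): Centre of square steel tube offcut 2, plain grey with dark ends, 30 x 44 x 30 mm (44 mm along its y), 0.12 kg, lying on the bench with its centre 15 mm above it; None if absent in this run (two or three are there).
- tube3_mid (a point): Centre of square steel tube offcut 3, plain grey with dark ends, 30 x 44 x 30 mm (44 mm along its y), 0.12 kg, lying on the bench with its centre 15 mm above it; None if absent in this run (two or three are there).
- tube1: The same tube offcut 1; its origin is at the centre of its underside.
- tube2: The same tube offcut 2; its origin is at the centre of its underside.
- tube3: The same tube offcut 3; its origin is at the centre of its underside.
- nut: The same nut, origin at the centre of its underside. Height of that above stud_seat: 0 screwed down on the fork (done); 14 to 17 mm just dropped into the thread; 18 to 24 mm resting on top, not yet in; up to 27 mm on top of a dog. Turned in fingers closed 2 to 4 mm wider than its flats, like in a spanner, it moves down the thread by its own weight.
- brush_tin: Bystander: steel tin of brushes, diameter 76 mm, about 160 mm high with the brushes; origin at the centre of its underside. Leave alone.
- screw_box: Bystander: flat grey box of screws, 110 x 160 x 37 mm; origin at the centre of its underside. Leave alone.
- tape_measure: Bystander: red and black tape measure, 64 x 60 x 37 mm; origin at the centre of its underside. Leave alone.
Mind the look-alikes: they are no part of the job. What is shaped like the tube1 but purple is not meant. Of the things that look like the nut, take the one that is nearest to the robot's base at the start.

How it is judged (in metres and radians):
On the way, in this order (a step that is already met when the one before it is completed fails the run):
1. every tube offcut present lies in a pocket of the carrier, and the carrier is still at the loading station (((horizontal distance between tube1_mid and pocket1 below 0.007 m and z of tube1_mid in the frame of pocket1 between 0.01 and 0.018 m) or (horizontal distance between tube1_mid and pocket2 below 0.007 m and z of tube1_mid in the frame of pocket2 between 0.01 and 0.018 m) or (horizontal distance between tube1_mid and pocket3 below 0.007 m and z of tube1_mid in the frame of pocket3 between 0.01 and 0.018 m)) and ((horizontal distance between tube2_mid and pocket1 below 0.007 m and z of tube2_mid in the frame of pocket1 between 0.01 and 0.018 m) or (horizontal distance between tube2_mid and pocket2 below 0.007 m and z of tube2_mid in the frame of pocket2 between 0.01 and 0.018 m) or (horizontal distance between tube2_mid and pocket3 below 0.007 m and z of tube2_mid in the frame of pocket3 between 0.01 and 0.018 m)) and ((horizontal distance between tube3_mid and pocket1 below 0.007 m and z of tube3_mid in the frame of pocket1 between 0.01 and 0.018 m) or (horizontal distance between tube3_mid and pocket2 below 0.007 m and z of tube3_mid in the frame of pocket2 between 0.01 and 0.018 m) or (horizontal distance between tube3_mid and pocket3 below 0.007 m and z of tube3_mid in the frame of pocket3 between 0.01 and 0.018 m)) and value of joint carrier below 0.015 m), for 0.2 s.
2. the carrier, with the tubes in it, has snapped into the next station (((horizontal distance between tube1_mid and pocket1 below 0.007 m and z of tube1_mid in the frame of pocket1 between 0.01 and 0.018 m) or (horizontal distance between tube1_mid and pocket2 below 0.007 m and z of tube1_mid in the frame of pocket2 between 0.01 and 0.018 m) or (horizontal distance between tube1_mid and pocket3 below 0.007 m and z of tube1_mid in the frame of pocket3 between 0.01 and 0.018 m)) and ((horizontal distance between tube2_mid and pocket1 below 0.007 m and z of tube2_mid in the frame of pocket1 between 0.01 and 0.018 m) or (horizontal distance between tube2_mid and pocket2 below 0.007 m and z of tube2_mid in the frame of pocket2 between 0.01 and 0.018 m) or (horizontal distance between tube2_mid and pocket3 below 0.007 m and z of tube2_mid in the frame of pocket3 between 0.01 and 0.018 m)) and ((horizontal distance between tube3_mid and pocket1 below 0.007 m and z of tube3_mid in the frame of pocket1 between 0.01 and 0.018 m) or (horizontal distance between tube3_mid and pocket2 below 0.007 m and z of tube3_mid in the frame of pocket2 between 0.01 and 0.018 m) or (horizontal distance between tube3_mid and pocket3 below 0.007 m and z of tube3_mid in the frame of pocket3 between 0.01 and 0.018 m)) and value of joint carrier between 0.106 and 0.114 m), for 0.3 s.
3. the nut has been screwed down the stud onto the fork (horizontal distance between nut_mid and stud_seat below 0.006 m and z of nut_mid in the frame of stud_seat below 0.018 m and angle between nut_mid's own z axis and vertical below 0.12 rad and value of joint carrier between 0.106 and 0.114 m), for 0.2 s.
At the end, for the whole second after the job is handed in: Every tube offcut present lies flat in its own pocket (within 7 mm of its centre), the carrier is at the next station (within 4 mm), and the nut is level (0.12 rad) on the stud (within 6 mm of its axis), screwed down to within 3 mm of the fork; all at rest and released (all of step 3 and ((horizontal distance between tube1_mid and pocket1 below 0.007 m and z of tube1_mid in the frame of pocket1 between 0.01 and 0.018 m) or (horizontal distance between tube1_mid and pocket2 below 0.007 m and z of tube1_mid in the frame of pocket2 between 0.01 and 0.018 m) or (horizontal distance between tube1_mid and pocket3 below 0.007 m and z of tube1_mid in the frame of pocket3 between 0.01 and 0.018 m)) and ((horizontal distance between tube2_mid and pocket1 below 0.007 m and z of tube2_mid in the frame of pocket1 between 0.01 and 0.018 m) or (horizontal distance between tube2_mid and pocket2 below 0.007 m and z of tube2_mid in the frame of pocket2 between 0.01 and 0.018 m) or (horizontal distance between tube2_mid and pocket3 below 0.007 m and z of tube2_mid in the frame of pocket3 between 0.01 and 0.018 m)) and ((horizontal distance between tube3_mid and pocket1 below 0.007 m and z of tube3_mid in the frame of pocket1 between 0.01 and 0.018 m) or (horizontal distance between tube3_mid and pocket2 below 0.007 m and z of tube3_mid in the frame of pocket2 between 0.01 and 0.018 m) or (horizontal distance between tube3_mid and pocket3 below 0.007 m and z of tube3_mid in the frame of pocket3 between 0.01 and 0.018 m)) and linear speed of each of tube1, tube2, tube3, nut below 0.03 m/s); the robot touches nothing.
It fails at once if the tin of brushes is moved more than 30 mm (distance of brush_tin from where it was at the start of the episode above 0.03 m).
It fails at once if the screw box is moved more than 30 mm (distance of screw_box from where it was at the start of the episode above 0.03 m).
It fails at once if the tape measure is moved more than 30 mm (distance of tape_measure from where it was at the start of the episode above 0.03 m).
Of tube1, tube2, tube3 only 2 to 3 are there at a start; the rules pass over those that are not, and their reading is None.
At some moment in a run one of tube1, tube2, tube3, nut may be knocked a few centimetres aside while the robot is not near it.
Once in a run the grip may slacken for a moment while it holds something.
It also fails if it takes over 208 s, if anything falls off the work surface, if the arm or the gripper's body presses on something with over 40 N, if the wrist force passes 120 N, or if a joint passes its speed limit or range.

## Working session

There is one attempt and no reset: what is moved stays moved. The work goes in short steps, Python scripts to look and compute and a tool call to move; the robot and the scene stay as the last step left them, time stands still between calls to the robot, and variables do not carry over. Pictures are saved under pics/ and viewed, and the job is handed in when it is done.

Besides the shell and the picture viewer there is one more tool, called after "Emit:" as a command line: name --argument value ..., lists and objects as JSON in quotes. carry_out: Moves the arm, as the interface text tells. Its arguments: {"type":"object","properties":{"increments":{"type":"array","items":{"type":"number"}},"hand":{"type":"number"},"squeeze":{"type":"number"}},"required":["increments"]}

```bash
ls; mkdir -p pics
cat > h.py <<'E'
import numpy as np, cv2
from plant import r
from scipy.spatial.transform import Rotation as Ro
def save(p,n,marks=()):
    f=cv2.cvtColor(p["frame"],cv2.COLOR_RGB2BGR).copy()
    for m in marks: cv2.circle(f,(int(m[0]),int(m[1])),3,(0,0,255),-1)
    cv2.imwrite("pics/"+n+".png",f)
def snap(name):
    s=r.state(); p=r.snapshot(name)
    if "mount" in p:
        M=np.array(p["mount"]); T=np.eye(4)
        T[:3,:3]=Ro.from_euler('xyz',s["tcp_rot"],degrees=True).as_matrix(); T[:3,3]=s["ee_pos"]
        C=T@M; p["_R"]=C[:3,:3].T; p["_t"]=-C[:3,:3].T@C[:3,3]
    else: p["_R"]=np.array(p["R"]); p["_t"]=np.array(p["t"])
    p["_f"]=210/np.tan(np.radians(p["fov_y"])/2)
    return p
def proj(p,X):
    c=p["_R"]@np.array(X)+p["_t"]; return np.array([p["cx"]+p["_f"]*c[0]/c[2],p["cy"]+p["_f"]*c[1]/c[2]])
def ray(p,uv):
    d=p["_R"].T@np.array([(uv[0]-p["cx"])/p["_f"],(uv[1]-p["cy"])/p["_f"],1]); o=-p["_R"].T@p["_t"]; return o,d
def atz(p,uv,z):
    o,d=ray(p,uv); return o+d*(z-o[2])/d[2]
def st():
    s=r.state(); return {k:np.round(s[k],4).tolist() for k in ("clock","ee_pos","tcp_rot","force","finger_gap","joint_pos")}
E
python3 - <<'E'
from h import *
print(st())
for n in("scene","side","wrist"):
    p=snap(n); save(p,n+"0"); print(n,p["fov_y"],p["cx"],p["cy"],-p["_R"].T@p["_t"], list(p.keys()))
E
```

```text
pics
{'clock': 0.0, 'ee_pos': [0.18, 0.5192, 0.3031], 'tcp_rot': [-179.9043, -0.0114, 160.8731], 'force': [0.5032, -0.5577, 0.1132], 'finger_gap': 0.0855, 'joint_pos': [63.1851, 18.7327, -11.0909, 60.2728, -0.0016, 82.312]}
scene 53.36656693901199 279.96094279899637 202.09876725083546 [ 1.16783088 -0.71872508  0.77806507] ['frame', 'fov_y', 'cx', 'cy', 'R', 't', 'shot', '_R', '_t', '_f']
side 43.153083339653165 285.6233223000522 213.67434665990987 [0.49690374 0.99938644 0.95200094] ['frame', 'fov_y', 'cx', 'cy', 'R', 't', 'shot', '_R', '_t', '_f']
wrist 62.754592694313466 287.15109191649344 206.4954037346692 [0.10048376 0.5475221  0.37393674] ['frame', 'fov_y', 'cx', 'cy', 'mount', 'shot', '_R', '_t', '_f']
```

View pics/scene0.png

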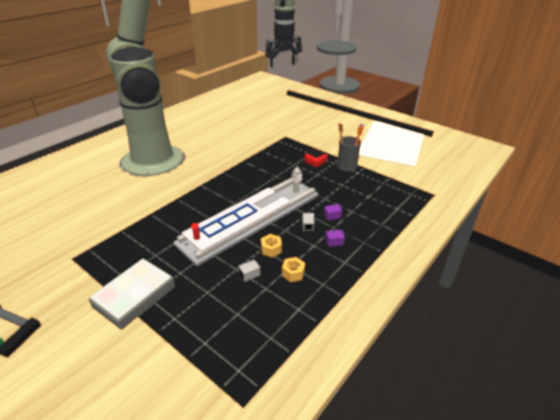

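View pics/side0.png

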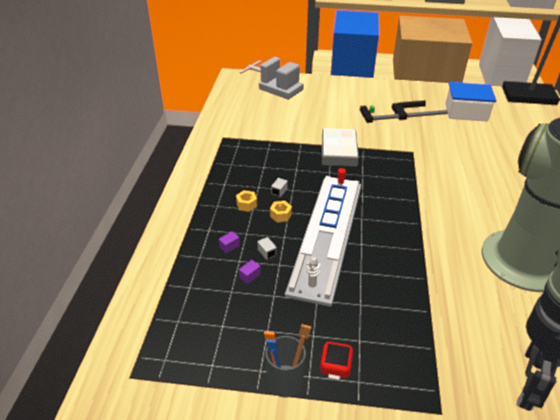

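View pics/wrist0.png

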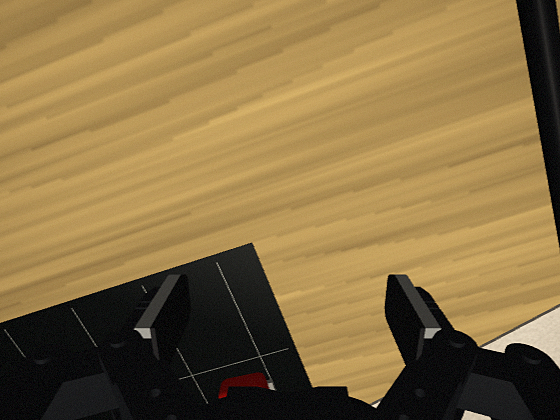

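The scene and side views show the jig, with its handle at (196,232) and stud at (297,180) in scene. There are two grey tubes, scene (250,270) and (308,221), two purple decoys and two nuts, (271,245) and (293,268). The tin, the tape and the screw box are at the rim. Next I'll locate everything.

Run:
```python
from h import *
P={n:snap(n) for n in("scene","side")}
for l in ["nut_mid","tube1_mid","tube2_mid","tube3_mid","stud_seat","stud_tip","thread_top","handle_mid","pocket1","pocket2","pocket3","brush_tin","screw_box","tape_measure"]:
    z={"nut_mid":.015,"stud_seat":.036,"stud_tip":.098,"thread_top":.082,"handle_mid":.058}.get(l,.015 if "tube" in l else .036 if "pocket" in l else 0)
    for n,p in P.items():
        for d in r.place_of(l,p)[:5]:
            print(l,n,np.round(d["position"],1),round(d["confidence"],2),np.round(atz(p,d["position"],z)[:2],4))
```

```text
nut_mid scene [291.  271.5] 0.65 [ 0.7303 -0.1283]
nut_mid scene [273.8 244.7] 0.62 [ 0.634  -0.0804]
nut_mid side [280.1 210.7] 0.92 [ 0.6319 -0.0885]
nut_mid side [246.1 202.4] 0.82 [ 0.7295 -0.111 ]
tube1_mid scene [306.5 220.5] 0.73 [0.6401 0.0592]
tube1_mid scene [335.6 235.9] 0.61 [0.7417 0.0569]
tube1_mid scene [332.1 215.1] 0.58 [0.6828 0.128 ]
tube1_mid side [268.1 248.2] 0.76 [0.6433 0.0591]
tube1_mid side [251.4 272.5] 0.74 [0.6709 0.1461]
tube1_mid side [231.9 239.7] 0.69 [0.7392 0.0407]
tube1_mid side [340.5 175.1] 0.6 [ 0.4758 -0.2727]
tube2_mid scene [249.7 270.6] 0.56 [ 0.6492 -0.1923]
tube2_mid side [276.9 186.4] 0.76 [ 0.6547 -0.1936]
tube2_mid side [313.  264.5] 0.38 [0.527  0.1005]
tube2_mid side [332.4 206.3] 0.37 [ 0.4919 -0.1261]
tube3_mid side [337.3 174.1] 0.32 [ 0.4854 -0.2763]
stud_seat scene [292.1 182.8] 0.86 [0.5073 0.1605]
stud_seat side [311.4 275.7] 0.73 [0.5271 0.157 ]
stud_tip scene [296.1 166.1] 0.6 [0.5153 0.1674]
stud_tip side [313.4 257.4] 0.6 [0.5252 0.1581]
thread_top scene [294.3 172.7] 0.84 [0.5192 0.1542]
thread_top scene [246. 212.] 0.26 [
[... 650 characters left out ...]
 220.6] 0.56 [ 0.4936 -0.0423]
pocket3 scene [211.4 229.4] 0.97 [ 0.4791 -0.1604]
pocket3 scene [245.6 211.2] 0.87 [ 0.495  -0.0414]
pocket3 scene [227.8 222.5] 0.74 [ 0.4922 -0.1107]
pocket3 side [334.5 202.8] 0.71 [ 0.4871 -0.1164]
pocket3 side [330.6 220.6] 0.56 [ 0.4936 -0.0423]
brush_tin scene [345.  167.7] 0.97 [0.5588 0.3982]
brush_tin side [288.6 378.8] 0.82 [0.5506 0.4092]
brush_tin side [329.8 217.6] 0.61 [ 0.4963 -0.0952]
screw_box scene [133.9 296.1] 0.94 [ 0.4844 -0.4203]
screw_box side [279.7 187.9] 0.64 [ 0.6482 -0.2068]
screw_box side [337.9 149.7] 0.57 [ 0.4894 -0.4277]
tape_measure scene [312.5 163.9] 0.51 [0.4567 0.3447]
tape_measure side [336.5 363.3] 0.87 [0.4564 0.3608]
```

Emit:
carry_out --increments '[-0.045, -0.037, 0, 0, 0, 0, -0.045, -0.037, 0, 0, 0, 0, -0.045, -0.037, 0, 0, 0, 0, -0.045, -0.037, 0, 0, 0, 0, -0.045, -0.037, 0, 0, 0, 0, -0.045, -0.037, 0, 0, 0, 0, -0.045, -0.037, 0, 0, 0, 0, -0.045, -0.037, 0, 0, 0, 0, -0.045, -0.037, 0, 0, 0, 0, -0.045, -0.037, 0, 0, 0, 0]'

```text
clock: 2.9
ee_pos: [0.485, 0.0208, 0.3041]
tcp_rot: [180.0, 0.0, 160.9]
force: [1.1, 1.6, -0.5]
finger_gap: 0.0854
```

Emit:
carry_out --increments '[-0.037, -0.031, 0, 0, 0, 0, -0.037, -0.031, 0, 0, 0, 0, 0, 0, 0, 0, 0, 0.17, 0, 0, 0, 0, 0, 0.17, 0, 0, 0, 0, 0, 0.17, 0, 0, 0, 0, 0, 0.17, 0, 0, 0, 0, 0, 0.17, 0, 0, 0, 0, 0, 0.17, 0, 0, 0, 0, 0, 0.17, 0, 0, 0, 0, 0, 0.17]' --hand -0.2

```text
clock: 4.15
ee_pos: [0.5337, -0.0602, 0.3039]
tcp_rot: [180.0, 0.0, 82.6]
force: [-0.8, 0.5, 0.1]
finger_gap: 0.0512
```

Emit:
carry_out --increments '[0, 0, 0, 0, 0, 0, 0, 0, 0, 0, 0, 0]'

```text
clock: 4.4
ee_pos: [0.5338, -0.0602, 0.3039]
tcp_rot: [180.0, -0.0, 83.1]
force: [0.3, 0.0, 0.2]
finger_gap: 0.0511
```

Run:
```python
from h import *
print(st())
p=snap("wrist"); print(-p["_R"].T@p["_t"],p["_R"]); np.save("w1.npy",p["frame"])
m=[]
for l in ["nut_mid","tube1_mid","stud_seat","stud_tip","thread_top","handle_mid","pocket1"]:
    z={"nut_mid":.015,"stud_seat":.036,"stud_tip":.098,"thread_top":.082,"handle_mid":.058}.get(l,.015 if "tube" in l else .036 if "pocket" in l else 0)
    for d in r.place_of(l,p)[:5]:
            print(l,np.round(d["position"],1),round(d["confidence"],2),np.round(atz(p,d["position"],z)[:2],4));m.append(d["position"])
save(p,"w1")
```

```text
{'clock': 4.4, 'ee_pos': [0.5338, -0.0602, 0.3039], 'tcp_rot': [179.9992, -0.0006, 83.091], 'force': [0.303, 0.0082, 0.2247], 'finger_gap': 0.0511, 'joint_pos': [-14.306, 17.3266, -12.9688, 59.7039, 0.0007, 82.6029]}
[0.54340487 0.02369859 0.37461271] [[ 9.92670869e-01 -1.20848556e-01  4.14141247e-04]
 [-1.14465132e-01 -9.39126186e-01  3.23944040e-01]
 [-3.87592387e-02 -3.21617216e-01 -9.46076153e-01]]
nut_mid [378.6 186.6] 0.92 [ 0.6297 -0.0879]
nut_mid [474.3 201.6] 0.88 [ 0.7335 -0.1178]
tube1_mid [496.5  30.8] 0.55 [0.7451 0.0509]
handle_mid [252.3 319.2] 0.94 [ 0.4768 -0.2087]
handle_mid [376.  178.9] 0.34 [ 0.6172 -0.0667]
pocket1 [252.4 263.6] 0.85 [ 0.4835 -0.1528]
pocket1 [250.6 167.1] 0.83 [ 0.4983 -0.0456]
pocket1 [246.3 217.8] 0.65 [ 0.4854 -0.0987]
pocket1 [384.7  33.6] 0.29 [0.635 0.059]
```

View pics/w1.png

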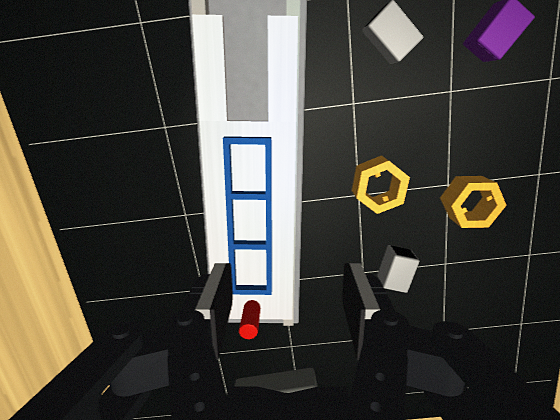

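The wrist view shows the pocket block at (223-271,137-294), the handle at (250,320), tubes at (395,32) and (400,268), the job nut at (382,186) and the other nut at (475,202). Next I'll fit the shapes exactly.

```bash
cat >> h.py <<'E'
def rect(p,mask,z):
    c=max(cv2.findContours(mask.astype(np.uint8),cv2.RETR_EXTERNAL,cv2.CHAIN_APPROX_NONE)[0],key=cv2.contourArea)
    w=np.array([atz(p,q[0],z)[:2] for q in c])
    (cx,cy),(a,b),ang=cv2.minAreaRect((w*1000).astype(np.float32))
    # direction of long side
    if a<b: ang+=90; a,b=b,a
    return np.round([cx,cy,a,b,(ang+90)%180-90],1)   # mm, long-side angle deg
E
python3 - <<'E'
from h import *
p=snap("wrist")
hsv=cv2.cvtColor(p["frame"],cv2.COLOR_RGB2HSV)
b=cv2.inRange(hsv,(95,120,40),(125,255,255)); 
n,lab,sta,_=cv2.connectedComponentsWithStats(b); k=1+np.argmax(sta[1:,4]); print("blue",sta[k],rect(p,lab==k,.046))
y=cv2.inRange(hsv,(15,120,150),(35,255,255))
g=((hsv[...,1]<40)&(hsv[...,2]>120)).astype(np.uint8)
n,lab,sta,_=cv2.connectedComponentsWithStats(g)
for k in range(1,n):
    if sta[k,4]>300: print("grey",sta[k],rect(p,lab==k,.030))
n,lab,sta,_=cv2.connectedComponentsWithStats(y)
for k in range(1,n):
    if sta[k,4]>300:
        print("nut",sta[k],rect(p,lab==k,.030))
print([hsv[a,b].tolist() for a,b in((32,395),(268,400),(186,360),(50,395),(250,404))])
v=cv2.resize(cv2.cvtColor(p["frame"],cv2.COLOR_RGB2BGR)[0:310,330:530],None,fx=3,fy=1.9,interpolation=cv2.INTER_CUBIC)
v=cv2.resize(cv2.cvtColor(p["frame"],cv2.COLOR_RGB2BGR)[130:310,330:530],None,fx=3,fy=3,interpolation=cv2.INTER_CUBIC)
cv2.imwrite("pics/z1.png",v)
E
```

```text
blue [ 223  138   49  157 2852] [ 488.9 -100.   170.9   45.5   82.4]
grey [   28     0   532   329 25510] [580.4 -11.5 415.7 390.4  21.2]
grey [ 369    0   54   61 1712] [646.4  60.6  42.7  29.2 -51.1]
grey [ 230  145   35   46 1547] [494.3 -47.3  47.   34.1  82.3]
grey [ 233  200   33   41 1310] [ 486.9 -104.1   46.2   34.5   82.6]
grey [ 235  250   32   35 1087] [ 479.5 -160.2   43.2   34.8   82.7]
grey [384 255  39  37 859] [ 649.9 -190.3   42.9   34.3   70.2]
nut [    0    93    93   327 15324] [ 241.5 -166.3  430.   108.4   67.8]
nut [ 356  160   54   54 1176] [629.8 -84.6  56.6  50.1 -43.9]
nut [ 451  182   55   46 1122] [ 730.1 -116.8   57.    50.4  -66.1]
[[20, 14, 212], [24, 20, 207], [25, 161, 251], [25, 20, 219], [168, 255, 5]]
```

View pics/z1.png

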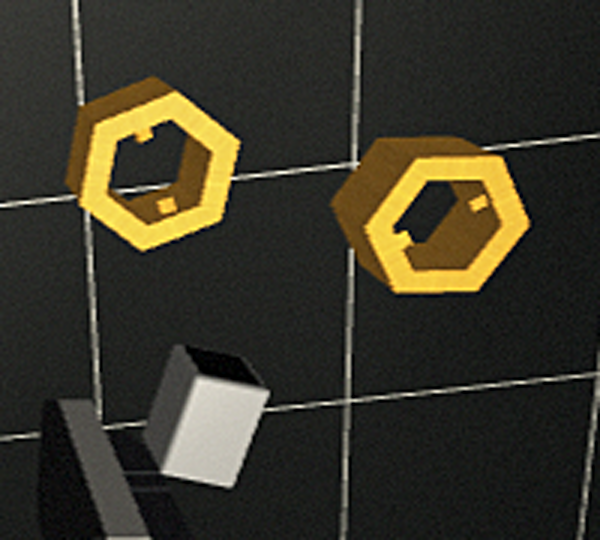

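Run:
```python
from h import *
p=snap("wrist")
c=np.array([atz(p,(u/3+330-.33,v/3+130-.33),.03)[:2] for u,v in((197,376),(270,392),(234,488),(160,473))])*1000
print(c.mean(0)); 
for i in range(4):
    d=c[(i+1)%4]-c[i]; print(np.linalg.norm(d),np.degrees(np.arctan2(d[1],d[0])))
# nut top corners
n=np.array([atz(p,(u/3+330-.33,v/3+130-.33),.03)[:2] for u,v in((175,91),(240,145),(215,228),(143,250),(80,200),(97,127))])*1000
print(n.mean(0)); 
for i in range(6):
    d=n[(i+1)%6]-n[i]; print(np.linalg.norm(d),(np.degrees(np.arctan2(d[1],d[0]))+360)%60)
h=r.regions_of("handle_mid",p)
if h: print(h[0]["position"],h[0]["confidence"],atz(p,h[0]["position"],.058))
print(atz(p,(250,331),.08))
```

```text
[ 647.72895689 -189.77657937]
28.65478585400337 -20.438119546373976
42.24786174314014 -108.99058531332123
29.885493178022017 160.06661108905948
42.497953582087476 69.343065252635
[629.88954706 -85.34923534]
30.48604724938526 15.070762004678613
30.532291168495213 12.850638973691161
26.01363138261326 11.408143225151747
30.010112096887923 14.695425581291488
26.364654439862402 13.983422009331832
28.281957286394654 18.93289669661351
[ 0.47648644 -0.20654683  0.08      ]
```

Emit:
carry_out --increments '[-0.0288, 0.0322, 0, 0, 0, 0, -0.0288, 0.0322, 0, 0, 0, 0, -0.0288, 0.0322, 0, 0, 0, 0, -0.0288, 0.0322, 0, 0, 0, 0, 0, 0, 0, 0, 0, 0.115, 0, 0, 0, 0, 0, 0.115, 0, 0, 0.05, 0, 0, 0, 0, 0, 0.04, 0, 0, 0, 0, 0, 0.02, 0, 0, 0, 0, 0, 0, 0, 0, 0]'

```text
clock: 6.2
ee_pos: [0.6462, -0.1898, 0.1917]
tcp_rot: [-179.8, -0.0, 69.8]
force: [-0.3, -0.6, 0.6]
finger_gap: 0.051
```

```bash
cat >> h.py <<'E'
def go(x,y,z,yaw):
    s=r.state(); R=Ro.from_euler('xyz',s["tcp_rot"],degrees=True); d=R.inv().apply(np.array([x,y,z])-s["ee_pos"])
    w=(R.inv()*Ro.from_euler('xyz',[180,0,yaw],degrees=True)).as_rotvec()
    print("shift tool(now)",np.round(d,4),"rot",np.round(w,4))
E
python3 - <<'E'
from h import *
print(st()); go(.6477,-.1898,.086,70)
p=snap("wrist"); save(p,"w2")
E
```

```text
{'clock': 6.2, 'ee_pos': [0.6462, -0.1898, 0.1917], 'tcp_rot': [-179.75, -0.0108, 69.779], 'force': [-0.3263, -0.6272, 0.5562], 'finger_gap': 0.051, 'joint_pos': [-22.6436, 36.607, 1.0555, 54.6986, 0.0003, 87.5774]}
shift tool(now) [0.0005 0.0018 0.1057] rot [-0.0044 -0.0002 -0.0039]
```

View pics/w2.png

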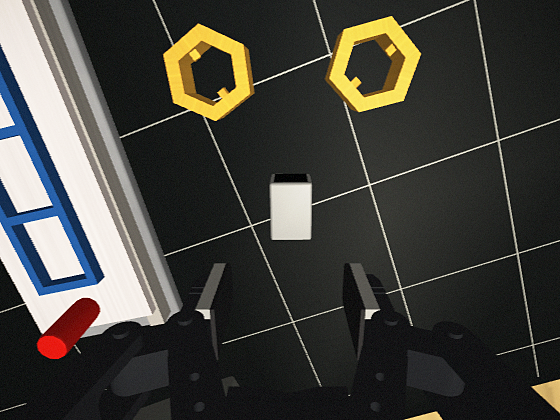

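Run:
```python
from h import *
p=snap("wrist"); hsv=cv2.cvtColor(p["frame"],cv2.COLOR_RGB2HSV)
g=((hsv[...,1]<40)&(hsv[...,2]>120)).astype(np.uint8)
n,lab,sta,_=cv2.connectedComponentsWithStats(g); k=lab[210,291]; print(sta[k],rect(p,lab==k,.030))
b=cv2.inRange(hsv,(95,120,40),(125,255,255)); 
print(atz(p,(40,346),.08))
```

```text
[ 163    0  397  361 4616] [ 740.3 -200.6  317.2  223.3  -38.5]
[ 0.46778711 -0.20472654  0.08      ]
```

Run:
```python
from h import *
p=snap("wrist"); hsv=cv2.cvtColor(p["frame"],cv2.COLOR_RGB2HSV)
print(hsv[205:212:3,285:300:5].tolist(), hsv[250,300])
g=((hsv[...,1]<60)&(hsv[...,2]>170)).astype(np.uint8); g=cv2.morphologyEx(g,cv2.MORPH_OPEN,np.ones((9,9),np.uint8))
n,lab,sta,_=cv2.connectedComponentsWithStats(g); k=lab[210,291]; print(sta[k],rect(p,lab==k,.030))
```

```text
[[[23, 15, 226], [22, 12, 229], [25, 12, 229]], [[23, 15, 227], [24, 16, 230], [26, 16, 229]], [[28, 15, 227], [24, 17, 228], [28, 15, 227]]] [40 20 38]
[ 267  183   40   55 2150] [ 647.3 -189.8   41.8   28.1   70.3]
```

Emit:
carry_out --increments '[0, 0.0012, 0.03, 0, 0, 0, 0, 0, 0.03, 0, 0, 0, 0, 0, 0.025, 0, 0, 0, 0, 0, 0.02, 0, 0, 0, 0, 0, 0, 0, 0, 0]'

```text
clock: 6.98
ee_pos: [0.648, -0.1905, 0.088]
tcp_rot: [-179.9, -0.0, 69.8]
force: [-0.1, 0.2, 1.0]
finger_gap: 0.0513
```

Emit:
carry_out --increments '[0, 0, 0, 0, 0, 0, 0, 0, 0, 0, 0, 0, 0, 0, 0, 0, 0, 0, 0, 0, 0, 0, 0, 0]' --hand 1 --squeeze 60

```text
clock: 7.48
ee_pos: [0.6496, -0.1911, 0.0906]
tcp_rot: [179.8, 0.0, 69.8]
force: [0.2, 0.3, 5.9]
finger_gap: 0.0283
```

Emit:
carry_out --increments '[0, 0, -0.03, 0, 0, 0, 0, 0, -0.04, 0, 0, 0, 0, 0, -0.03, 0, 0, 0, 0, 0, 0, 0, 0, 0]'

```text
clock: 7.98
ee_pos: [0.6501, -0.1913, 0.1918]
tcp_rot: [179.7, 0.0, 69.8]
force: [1.2, -0.0, -2.2]
finger_gap: 0.0285
```

Run:
```python
from h import *
print(st()); go(.4816,-.1545,.2,82.4)
p=snap("wrist"); save(p,"w3")
```

```text
{'clock': 7.975, 'ee_pos': [0.6501, -0.1913, 0.1918], 'tcp_rot': [179.6837, 0.015, 69.7773], 'force': [1.1516, -0.0252, -2.1784], 'finger_gap': 0.0285, 'joint_pos': [-22.6349, 36.6733, 1.1992, 54.2092, -0.0017, 87.5878]}
shift tool(now) [-0.0237 -0.1708 -0.0091] rot [ 0.0055  0.0009 -0.2203]
```

View pics/w3.png

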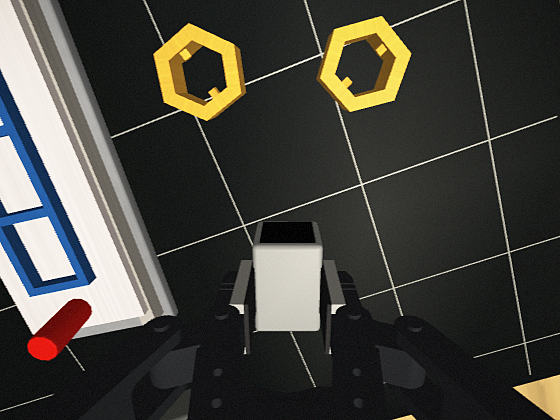

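The tube is held square, with its top face at columns 254-323, rows 243-330.

```bash
cat >> h.py <<'E'
def held(p,dz=.0606,thr=150,seed=(290,290)):
    s=r.state(); hsv=cv2.cvtColor(p["frame"],cv2.COLOR_RGB2HSV)
    g=((hsv[...,1]<60)&(hsv[...,2]>thr)).astype(np.uint8); g[:,:seed[0]-45]=0; g[:,seed[0]+45:]=0
    g=cv2.morphologyEx(g,cv2.MORPH_OPEN,np.ones((9,9),np.uint8))
    n,lab,sta,_=cv2.connectedComponentsWithStats(g); k=lab[seed[1],seed[0]]
    q=rect(p,lab==k,s["ee_pos"][2]-dz)
    d=Ro.from_euler('xyz',s["tcp_rot"],degrees=True).inv().apply([q[0]/1e3-s["ee_pos"][0],q[1]/1e3-s["ee_pos"][1],0])
    print("held",sta[k],q,"tool offset",np.round(d,4), "yaw",s["tcp_rot"][2])
E
python3 - <<'E'
from h import *
p=snap("wrist"); held(p)
E
```

```text
held [ 254  246   68   85 5500] [ 648.5 -191.2   43.    29.2   69.7] tool offset [-0.0005  0.0005 -0.    ] yaw 69.7741841432034
```

Emit:
carry_out --increments '[-0.006, -0.0427, -0.002, 0, 0, 0, -0.006, -0.0427, -0.002, 0, 0, 0, -0.006, -0.0427, -0.002, 0, 0, 0, -0.006, -0.0427, -0.003, 0, 0, 0, 0, 0, 0, 0, 0, -0.11, 0, 0, 0, 0, 0, -0.11, 0, 0, 0, 0, 0, 0, 0, 0, 0, 0, 0, 0]'

```text
clock: 9.07
ee_pos: [0.4795, -0.1539, 0.197]
tcp_rot: [-179.9, -0.0, 82.3]
force: [0.8, 0.8, -1.5]
finger_gap: 0.0284
```

Run:
```python
from h import *
print(st()); go(.4816,-.1545,.124,82.4)
p=snap("wrist"); save(p,"w4"); held(p)
hsv=cv2.cvtColor(p["frame"],cv2.COLOR_RGB2HSV)
b=cv2.inRange(hsv,(95,120,40),(125,255,255)); 
n,lab,sta,_=cv2.connectedComponentsWithStats(b); k=1+np.argmax(sta[1:,4]); print("blue",sta[k],rect(p,lab==k,.046))
```

```text
{'clock': 9.075, 'ee_pos': [0.4795, -0.1539, 0.197], 'tcp_rot': [-179.8981, -0.0329, 82.2937], 'force': [0.8444, 0.8323, -1.5234], 'finger_gap': 0.0284, 'joint_pos': [-26.2027, 19.7846, -26.6695, 43.6529, -0.0011, 71.5036]}
shift tool(now) [-0.0003  0.0023  0.073 ] rot [-0.0018 -0.0006 -0.0019]
held [ 255  247   66   84 5333] [ 479.3 -153.3   41.9   28.4   82.3] tool offset [ 0.0007 -0.0005  0.    ] yaw 82.31382978493097
blue [ 252    0   80  251 5558] [ 488.6 -100.8  156.    45.6   82.3]
```

View pics/w4.png

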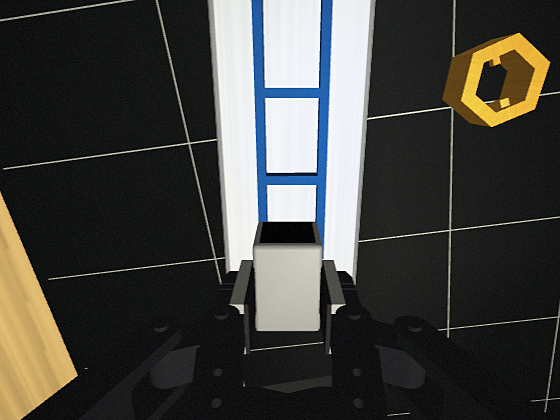

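Run:
```python
from h import *
p=snap("wrist"); hsv=cv2.cvtColor(p["frame"],cv2.COLOR_RGB2HSV)
b=cv2.inRange(hsv,(95,120,40),(125,255,255))>0
rows=[i for i in range(60,240) if b[i,285:300].mean()>.7]; print(rows)
for i in (130,200):
    c=np.where(b[i,240:340])[0]+240; print(i,c.min(),c.max(),atz(p,((c.min()+c.max())/2,i),.046))
e=np.array([.132,.991]); 
for k in (27.5,-27.5):
    X=np.array([488.9,-100])+k*e; print(X,proj(p,[X[0]/1e3,X[1]/1e3,.046]))
for d in r.place_of("pocket1",p): print(d["position"],d["confidence"])
```

```text
[88, 89, 90, 91, 92, 93, 94, 95, 96, 97, 174, 175, 176, 177, 178, 179, 180, 181, 182, 183, 184]
130 256 326 [ 0.48943213 -0.0951214   0.046     ]
200 258 324 [ 0.48334983 -0.1412525   0.046     ]
[492.53   -72.7475] [291.23968187  92.41343092]
[ 485.27   -127.2525] [291.11101835 179.71643827]
[290.6, 212.7] 0.92
[290.0, 136.1] 0.73
[294.3, 44.0] 0.63
```

Emit:
carry_out --increments '[-0.0004, 0.0025, 0, 0, 0, 0, 0, 0, 0.02, 0, 0, 0, 0, 0, 0.02, 0, 0, 0, 0, 0, 0.012, 0, 0, 0, 0, 0, 0, 0, 0, 0, 0, 0, 0, 0, 0, 0]'

```text
clock: 9.98
ee_pos: [0.4829, -0.1552, 0.1464]
tcp_rot: [180.0, 0.0, 82.4]
force: [0.6, 0.1, -1.0]
finger_gap: 0.0282
```

Run:
```python
from h import *
print(st()); go(.4816,-.1545,.1275,82.4)
p=snap("wrist");held(p)
```

```text
{'clock': 9.975, 'ee_pos': [0.4829, -0.1552, 0.1464], 'tcp_rot': [179.9524, 0.0178, 82.3749], 'force': [0.6232, 0.1295, -1.0062], 'finger_gap': 0.0282, 'joint_pos': [-26.157, 23.8299, -29.4773, 36.6421, -0.0017, 71.4682]}
shift tool(now) [ 0.0005 -0.0013  0.0189] rot [ 0.0008  0.0003 -0.0004]
held [ 253  247   70   96 5739] [ 482.2 -158.    48.7   32.1   82.3] tool offset [-0.0029 -0.0004  0.    ] yaw 82.37689332342792
```

Emit:
carry_out --increments '[0.0004, -0.001, 0.008, 0, 0, 0, 0, 0, 0.006, 0, 0, 0, 0, 0, 0.004, 0, 0, 0, 0, 0, 0, 0, 0, 0, 0, 0, 0, 0, 0, 0]'

```text
clock: 10.65
ee_pos: [0.4815, -0.1544, 0.1279]
tcp_rot: [-180.0, -0.0, 82.4]
force: [-0.2, 0.0, -1.9]
finger_gap: 0.0282
```

Run:
```python
from h import *
print(st())
p=snap("wrist"); save(p,"w5");p=snap("side"); save(p,"s5")
```

```text
{'clock': 10.65, 'ee_pos': [0.4815, -0.1544, 0.1279], 'tcp_rot': [-179.9988, -0.0006, 82.3799], 'force': [-0.2447, 0.0372, -1.9105], 'finger_gap': 0.0282, 'joint_pos': [-26.1484, 25.2773, -30.6505, 34.0735, 0.0002, 71.4717]}
```

View pics/w5.png

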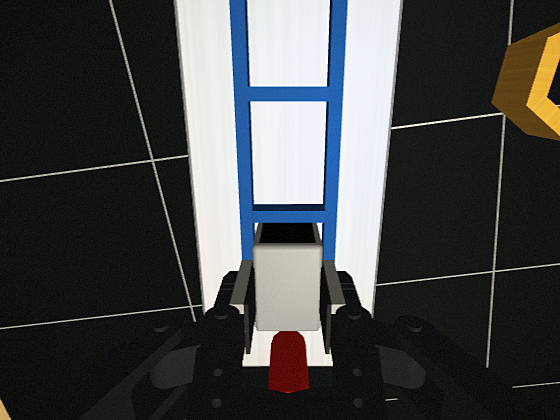

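Emit:
carry_out --increments '[0, 0, 0, 0, 0, 0, 0, 0, 0, 0, 0, 0, 0, 0, 0, 0, 0, 0, 0, 0, -0.03, 0, 0, 0, 0, 0, -0.05, 0, 0, 0, 0, 0, -0.05, 0, 0, 0, 0, 0, -0.05, 0, 0, 0, 0, 0, 0, 0, 0, 0]' --hand -0.2

```text
clock: 11.75
ee_pos: [0.4834, -0.1553, 0.3121]
tcp_rot: [179.5, 0.2, 82.4]
force: [-0.3, 0.6, 0.3]
finger_gap: 0.0513
```

Run:
```python
from h import *
print(st());  go(.6464,.0606,.31,128.9)
p=snap("wrist"); save(p,"w6")
```

```text
{'clock': 11.75, 'ee_pos': [0.4834, -0.1553, 0.3121], 'tcp_rot': [179.5416, 0.1523, 82.3851], 'force': [-0.2874, 0.618, 0.2658], 'finger_gap': 0.0513, 'joint_pos': [-26.1445, 13.5867, -16.8182, 59.112, 0.0013, 71.4698]}
shift tool(now) [0.2356 0.1329 0.0025] rot [ 0.0065  0.0058 -0.8118]
```

View pics/w6.png

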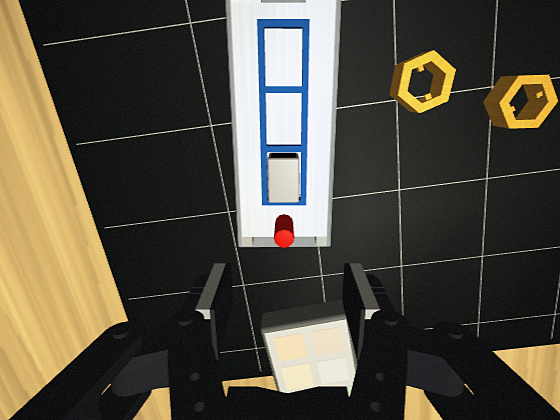

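Tube B sits flat in the -y pocket at (284,178), and the nuts are unmoved. On to tube A.

Emit:
carry_out --increments '[0.039, 0.022, 0, 0, 0, 0, 0.039, 0.022, 0, 0, 0, 0, 0.039, 0.022, 0, 0, 0, 0, 0.039, 0.022, 0, 0, 0, 0, 0.039, 0.022, 0, 0, 0, 0, 0, 0, 0, 0, 0, -0.16, 0, 0, 0, 0, 0, -0.16, 0, 0, 0, 0, 0, -0.16, 0, 0, 0, 0, 0, -0.16, 0, 0, 0, 0, 0, -0.16]'

```text
clock: 13.05
ee_pos: [0.6155, 0.0244, 0.3055]
tcp_rot: [-179.8, -0.1, 128.5]
force: [-0.2, 0.1, -0.5]
finger_gap: 0.051
```

Emit:
carry_out --increments '[0, 0, 0.04, 0, 0, 0, 0, 0, 0.04, 0, 0, 0, 0, 0, 0.02, 0, 0, 0, 0, 0, 0, 0, 0, 0]'

```text
clock: 13.55
ee_pos: [0.6141, 0.0244, 0.2042]
tcp_rot: [-179.7, -0.3, 128.2]
force: [-0.5, 0.6, -0.1]
finger_gap: 0.0512
```

```bash
cat >> h.py <<'E'
def greys(p,z=.03):
    hsv=cv2.cvtColor(p["frame"],cv2.COLOR_RGB2HSV)
    g=((hsv[...,1]<60)&(hsv[...,2]>170)).astype(np.uint8); g=cv2.morphologyEx(g,cv2.MORPH_OPEN,np.ones((9,9),np.uint8))
    n,lab,sta,_=cv2.connectedComponentsWithStats(g)
    for k in range(1,n):
        if 300<sta[k,4]<9000: print("grey",sta[k],rect(p,lab==k,z))
E
python3 - <<'E'
from h import *
print(st());  go(.6464,.0606,.09,128.9)
p=snap("wrist"); save(p,"w7"); greys(p)
E
```

```text
{'clock': 13.55, 'ee_pos': [0.6141, 0.0244, 0.2042], 'tcp_rot': [-179.7052, -0.2707, 128.2115], 'force': [-0.5274, 0.5888, -0.1479], 'finger_gap': 0.0512, 'joint_pos': [-4.5989, 30.1334, -8.5108, 51.7561, -0.0017, 47.1889]}
shift tool(now) [0.0079 0.0484 0.114 ] rot [-0.0051 -0.0048 -0.012 ]
grey [  64  156   65   64 2590] [493.2 -51.7  45.   33.7  82.4]
grey [ 333  171   40   54 2051] [646.7  60.2  41.5  28.3 -51.4]
grey [  24  210   59   56 2100] [ 485.5 -108.9   42.5   33.7   82.5]
```

View pics/w7.png

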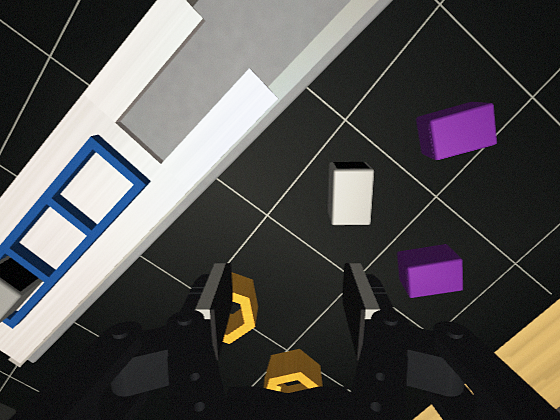

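Emit:
carry_out --increments '[0.0075, 0.0485, 0, 0, 0, -0.007, 0, 0, 0.03, 0, 0, 0, 0, 0, 0.03, 0, 0, 0, 0, 0, 0.02, 0, 0, 0, 0, 0, 0, 0, 0, 0, 0, 0, 0, 0, 0, 0]'

```text
clock: 14.35
ee_pos: [0.6507, 0.0602, 0.1293]
tcp_rot: [179.9, 0.1, 128.6]
force: [0.2, -0.9, 0.2]
finger_gap: 0.0513
```

Run:
```python
from h import *
print(st());  go(.6467,.0602,.09,128.6)
```

```text
{'clock': 14.35, 'ee_pos': [0.6507, 0.0602, 0.1293], 'tcp_rot': [179.9083, 0.0757, 128.6153], 'force': [0.2108, -0.905, 0.1633], 'finger_gap': 0.0513, 'joint_pos': [-1.1844, 37.95, -6.6339, 45.2972, 0.0006, 50.2002]}
shift tool(now) [ 0.0026 -0.0032  0.0393] rot [0.0016 0.0013 0.0003]
```

Emit:
carry_out --increments '[0.0026, -0.0032, 0.02, 0, 0, 0, 0, 0, 0.015, 0, 0, 0, 0, 0, 0.003, 0, 0, 0, 0, 0, 0, 0, 0, 0, 0, 0, 0, 0, 0, 0]'

```text
clock: 14.98
ee_pos: [0.6463, 0.0602, 0.0906]
tcp_rot: [179.9, 0.0, 128.6]
force: [0.2, -0.0, 0.1]
finger_gap: 0.0515
```

Emit:
carry_out --increments '[0, 0, 0, 0, 0, 0, 0, 0, 0, 0, 0, 0, 0, 0, 0, 0, 0, 0, 0, 0, 0, 0, 0, 0]' --hand 1

```text
clock: 15.48
ee_pos: [0.6463, 0.0602, 0.0907]
tcp_rot: [179.9, 0.1, 128.6]
force: [-0.3, -0.5, 5.4]
finger_gap: 0.0282
```

Emit:
carry_out --increments '[0, 0, -0.03, 0, 0, 0, 0, 0, -0.04, 0, 0, 0, 0, 0, -0.03, 0, 0, 0, 0, 0, 0, 0, 0, 0]'

```text
clock: 15.98
ee_pos: [0.6471, 0.0602, 0.1921]
tcp_rot: [179.8, 0.2, 128.6]
force: [-0.3, -0.4, -1.8]
finger_gap: 0.0282
```

Run:
```python
from h import *
print(st()); go(.4962,-.0455,.2,82.4)
p=snap("wrist"); save(p,"w8");held(p)
```

```text
{'clock': 15.975, 'ee_pos': [0.6471, 0.0602, 0.1921], 'tcp_rot': [179.8059, 0.1632, 128.617], 'force': [-0.2984, -0.3529, -1.8187], 'finger_gap': 0.0282, 'joint_pos': [-1.1881, 33.8805, -3.8458, 52.0201, -0.0012, 50.1946]}
shift tool(now) [ 0.0116 -0.1838 -0.0086] rot [0.0044 0.0013 0.8066]
held [ 254  248   67   84 5416] [648.4  59.4  42.9  29.3 -51.6] tool offset [-0.0022  0.0014  0.    ] yaw 128.61759743815563
```

View pics/w8.png

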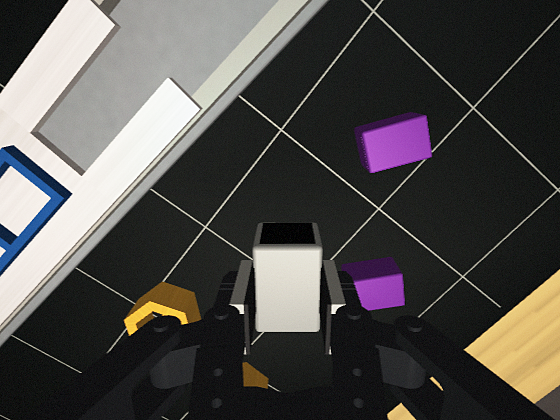

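Emit:
carry_out --increments '[0.0023, -0.0368, -0.001, 0, 0, 0, 0.0023, -0.0368, -0.001, 0, 0, 0, 0.0023, -0.0368, -0.002, 0, 0, 0, 0.0023, -0.0368, -0.002, 0, 0, 0, 0.0023, -0.0366, -0.002, 0, 0, 0, 0, 0, 0, 0, 0, 0.161, 0, 0, 0, 0, 0, 0.161, 0, 0, 0, 0, 0, 0.161, 0, 0, 0, 0, 0, 0.161, 0, 0, 0, 0, 0, 0.162]'

```text
clock: 17.27
ee_pos: [0.4936, -0.0452, 0.1959]
tcp_rot: [-179.8, -0.0, 82.1]
force: [0.4, 0.5, -1.5]
finger_gap: 0.0281
```

Emit:
carry_out --increments '[0, 0, 0, 0, 0, 0, 0, 0, 0, 0, 0, 0]'

```text
clock: 17.52
ee_pos: [0.4943, -0.0454, 0.1969]
tcp_rot: [-179.9, -0.0, 82.6]
force: [-0.5, 0.9, -1.6]
finger_gap: 0.0284
```

Run:
```python
from h import *
print(st()); go(.4962,-.0455,.1275,82.4)
p=snap("wrist"); save(p,"w9");held(p)
```

```text
{'clock': 17.525, 'ee_pos': [0.4943, -0.0454, 0.1969], 'tcp_rot': [-179.8882, -0.0116, 82.5646], 'force': [-0.5092, 0.916, -1.5821], 'finger_gap': 0.0284, 'joint_pos': [-13.7702, 19.1063, -27.7188, 43.2873, -0.0008, 83.6652]}
shift tool(now) [0.0001 0.0021 0.0694] rot [-0.002  -0.0002  0.0029]
held [ 255  248   66   84 5306] [493.8 -45.3  42.   28.3  83.4] tool offset [-0.     -0.0007  0.    ] yaw 82.54097668623358
```

View pics/w9.png

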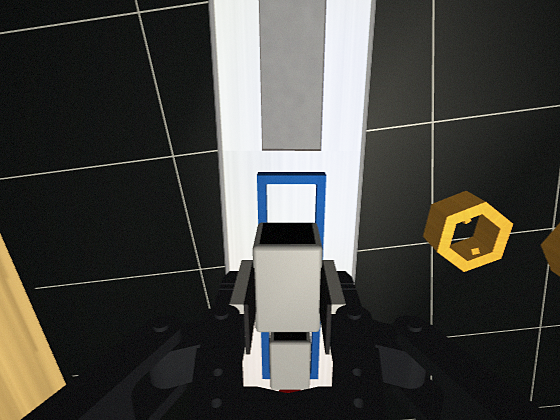

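Emit:
carry_out --increments '[0, 0.001, 0.02, 0, 0, 0.003, 0, 0, 0.02, 0, 0, 0, 0, 0, 0.013, 0, 0, 0, 0, 0, 0, 0, 0, 0, 0, 0, 0, 0, 0, 0]'

```text
clock: 18.2
ee_pos: [0.4963, -0.0457, 0.1453]
tcp_rot: [180.0, 0.0, 82.3]
force: [0.0, 0.1, -0.9]
finger_gap: 0.0285
```

Run:
```python
from h import *
print(st()); go(.4962,-.0455,.1275,82.4)
```

```text
{'clock': 18.2, 'ee_pos': [0.4963, -0.0457, 0.1453], 'tcp_rot': [179.9613, 0.0048, 82.2794], 'force': [0.0383, 0.1392, -0.8836], 'finger_gap': 0.0285, 'joint_pos': [-13.7563, 23.1628, -30.8265, 35.9717, -0.0007, 83.9643]}
shift tool(now) [ 0.0002 -0.0001  0.0178] rot [ 0.0007  0.0001 -0.0021]
```

Emit:
carry_out --increments '[0, 0, 0.008, 0, 0, 0, 0, 0, 0.006, 0, 0, 0, 0, 0, 0.003, 0, 0, 0, 0, 0, 0, 0, 0, 0, 0, 0, 0, 0, 0, 0]'

```text
clock: 18.82
ee_pos: [0.496, -0.0457, 0.128]
tcp_rot: [180.0, 0.0, 82.3]
force: [0.5, -0.7, -1.4]
finger_gap: 0.0285
```

Run:
```python
from h import *
print(st()); go(.4962,-.0455,.1275,82.4)
p=snap("wrist"); save(p,"w10")
```

```text
{'clock': 18.825, 'ee_pos': [0.496, -0.0457, 0.128], 'tcp_rot': [179.9883, 0.0014, 82.2641], 'force': [0.5342, -0.7432, -1.4202], 'finger_gap': 0.0285, 'joint_pos': [-13.757, 24.6331, -31.7786, 33.5764, -0.0002, 83.9789]}
shift tool(now) [0.0002 0.0001 0.0005] rot [ 0.0002  0.     -0.0024]
```

View pics/w10.png

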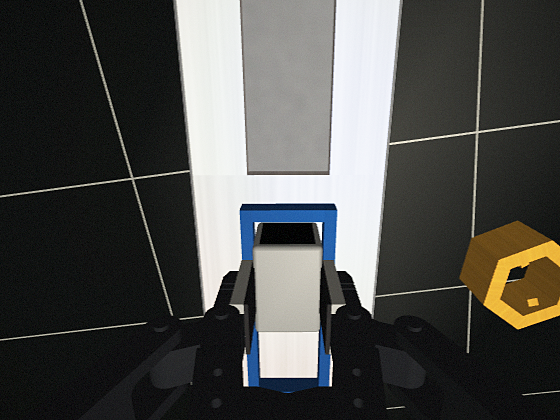

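Tube A is lined up in the +y pocket. I'll release it, rise and check.

Emit:
carry_out --increments '[0, 0, 0, 0, 0, 0, 0, 0, 0, 0, 0, 0, 0, 0, 0, 0, 0, 0, 0, 0, -0.03, 0, 0, 0, -0.04, 0, -0.03, 0, 0, 0, -0.05, 0, -0.02, 0, 0, 0, -0.055, 0, -0.01, 0, 0, 0, -0.03, 0, 0, 0, 0, 0, 0, 0, 0, 0, 0, 0, 0, 0, 0, 0, 0, 0]' --hand -0.2

```text
clock: 20.12
ee_pos: [0.4721, -0.2184, 0.2176]
tcp_rot: [-180.0, -0.0, 82.3]
force: [0.4, 0.4, 0.4]
finger_gap: 0.0509
```

Run:
```python
from h import *
print(st())
p=snap("wrist"); save(p,"w11")
print("handle top?",[ (d["position"],d["confidence"],atz(p,d["position"],.058)) for d in r.place_of("handle_mid",p)])
hsv=cv2.cvtColor(p["frame"],cv2.COLOR_RGB2HSV)
b=cv2.inRange(hsv,(95,120,40),(125,255,255)); b=cv2.morphologyEx(b,cv2.MORPH_CLOSE,np.ones((7,7)))
n,lab,sta,_=cv2.connectedComponentsWithStats(b); k=1+np.argmax(sta[1:,4]); print("blue",sta[k],rect(p,lab==k,.046))
```

```text
{'clock': 20.125, 'ee_pos': [0.4721, -0.2184, 0.2176], 'tcp_rot': [-179.9583, -0.0456, 82.271], 'force': [0.4052, 0.3875, 0.4477], 'finger_gap': 0.0509, 'joint_pos': [-32.9746, 19.9854, -22.7996, 47.2722, 0.0235, 64.7544]}
handle top? [([288.3, 198.8], 0.73, array([ 0.47382673, -0.20720579,  0.058     ])), ([287.2, 31.1], 0.27, array([ 0.487362  , -0.10214119,  0.058     ]))]
blue [ 253    0   73  164 3901] [ 484.2 -134.   102.    45.6   82.3]
```

View pics/w11.png

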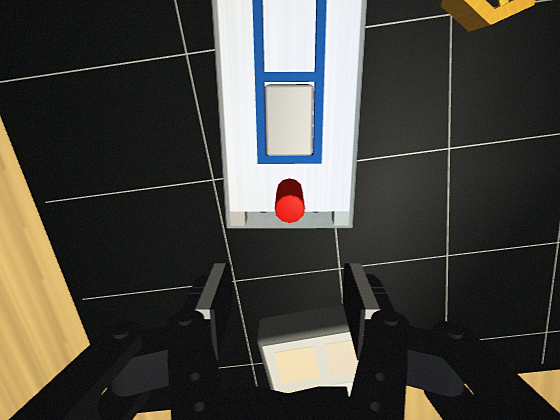

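Run:
```python
from h import *
p=snap("wrist"); print("handle",atz(p,(289.5,208),.08)); go(.4745,-.2085,.122,82.4)
q=snap("scene"); a=cv2.cvtColor(q["frame"],cv2.COLOR_RGB2BGR)[150:290,170:350]
cv2.imwrite("pics/s11.png",cv2.resize(a,None,fx=4,fy=4,interpolation=cv2.INTER_CUBIC))
for c in((.4962,-.0455),(.4816,-.1545)):
    print(proj(q,[*c,.066]))
```

```text
handle [ 0.47479749 -0.20595937  0.08      ]
shift tool(now) [0.0095 0.0009 0.0957] rot [-0.0006 -0.0005 -0.0006]
[244.52797921 203.68937424]
[212.6982382  220.18709101]
```

View pics/s11.png

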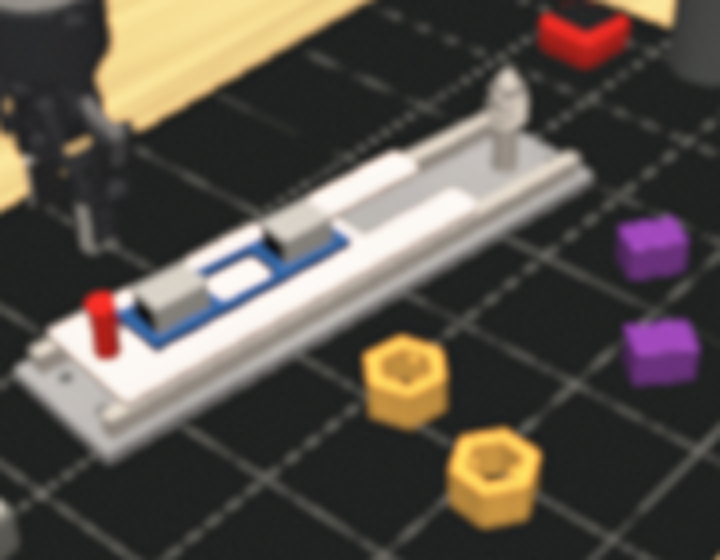

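Both tubes sit in their pockets in the scene view, so I'll grip the handle and push.

Emit:
carry_out --increments '[0.012, 0.0008, 0.02, 0, 0, 0, 0, 0, 0.03, 0, 0, 0, 0, 0, 0.025, 0, 0, 0, 0, 0, 0.018, 0, 0, 0, 0, 0, 0, 0, 0, 0]'

```text
clock: 20.95
ee_pos: [0.474, -0.206, 0.1237]
tcp_rot: [-179.8, -0.1, 82.3]
force: [0.4, 0.6, 0.3]
finger_gap: 0.0515
```

Emit:
carry_out --increments '[0, 0, 0, 0, 0, 0, 0, 0, 0, 0, 0, 0, 0, 0, 0, 0, 0, 0, 0, 0, 0, 0, 0, 0]' --hand 1 --squeeze 40

```text
clock: 21.45
ee_pos: [0.4749, -0.2074, 0.126]
tcp_rot: [180.0, 0.0, 82.3]
force: [-1.9, 1.4, 7.2]
finger_gap: 0.0187
```

Run:
```python
from h import *
print(st()); s=r.state(); e=s["ee_pos"]; go(e[0]+.11*.132,e[1]+.11*.991,e[2],82.4)
```

```text
{'clock': 21.45, 'ee_pos': [0.4749, -0.2074, 0.126], 'tcp_rot': [179.9515, 0.0279, 82.2657], 'force': [-1.8705, 1.354, 7.2385], 'finger_gap': 0.0187, 'joint_pos': [-31.7497, 26.4611, -28.919, 34.5642, -0.0057, 65.9846]}
shift tool(now) [ 1.1e-01 -3.0e-04 -1.0e-04] rot [ 0.0008  0.0005 -0.0023]
```

Emit:
carry_out --increments '[0.006, 0, -0.001, 0, 0, 0, 0.01, 0, -0.001, 0, 0, 0, 0.013, 0, 0, 0, 0, 0, 0.014, 0, 0, 0, 0, 0, 0.014, 0, 0, 0, 0, 0, 0.014, 0, 0, 0, 0, 0, 0.013, 0, 0, 0, 0, 0, 0.012, 0, 0, 0, 0, 0, 0.009, 0, 0, 0, 0, 0, 0.003, 0, 0, 0, 0, 0]'

```text
clock: 22.7
ee_pos: [0.4894, -0.0988, 0.1262]
tcp_rot: [-180.0, -0.1, 82.3]
force: [4.1, -2.8, -17.8]
finger_gap: 0.0186
```

Emit:
carry_out --increments '[0.001, 0, 0, 0, 0, 0, 0, 0, 0, 0, 0, 0, 0, 0, 0, 0, 0, 0]'

```text
clock: 23.08
ee_pos: [0.4895, -0.0981, 0.1262]
tcp_rot: [-180.0, -0.1, 82.3]
force: [4.7, -1.8, -18.3]
finger_gap: 0.0184
```

Emit:
carry_out --increments '[0, 0, 0.0015, 0, 0, 0, 0, 0, 0, 0, 0, 0]'

```text
clock: 23.32
ee_pos: [0.4895, -0.0982, 0.126]
tcp_rot: [180.0, -0.1, 82.3]
force: [0.5, 1.9, -1.0]
finger_gap: 0.0186
```

Emit:
carry_out --increments '[0, 0, 0, 0, 0, 0, 0, 0, 0, 0, 0, 0, 0, 0, 0, 0, 0, 0, 0, 0, -0.03, 0, 0, 0, 0, 0, -0.05, 0, 0, 0, 0, 0, -0.05, 0, 0, 0, 0, 0, -0.05, 0, 0, 0, 0, 0, 0, 0, 0, 0]' --hand -0.2

```text
clock: 24.32
ee_pos: [0.4914, -0.1, 0.3095]
tcp_rot: [179.5, 0.1, 82.3]
force: [0.3, -0.8, -0.8]
finger_gap: 0.0512
```

Run:
```python
from h import *
print(st())
p=snap("wrist"); save(p,"w12")
hsv=cv2.cvtColor(p["frame"],cv2.COLOR_RGB2HSV)
b=cv2.inRange(hsv,(95,120,40),(125,255,255)); b=cv2.morphologyEx(b,cv2.MORPH_CLOSE,np.ones((5,5)))
n,lab,sta,_=cv2.connectedComponentsWithStats(b); k=1+np.argmax(sta[1:,4]); q=rect(p,lab==k,.046); print("blue",sta[k],q, np.hypot(q[0]-488.9,q[1]+100))
for l,z in (("stud_seat",.036),("stud_tip",.098),("thread_top",.082),("nut_mid",.015)):
    for d in r.place_of(l,p): print(l,d["position"],d["confidence"],atz(p,d["position"],z))
```

```text
{'clock': 24.325, 'ee_pos': [0.4914, -0.1, 0.3095], 'tcp_rot': [179.5373, 0.1035, 82.2574], 'force': [0.3147, -0.8131, -0.7739], 'finger_gap': 0.0512, 'joint_pos': [-19.9429, 13.0318, -17.9352, 58.5589, -0.0034, 77.7993]}
blue [ 255    0   54  154 2703] [500.7 -10.6 130.7  45.2  82.3] 90.1753846678793
thread_top [311.5, 387.7] 0.33 [ 0.48835355 -0.33453625  0.082     ]
nut_mid [511.1, 156.8] 0.88 [ 0.73376398 -0.11845893  0.015     ]
nut_mid [414.5, 139.9] 0.78 [ 0.630907   -0.08611619  0.015     ]
```

View pics/w12.png

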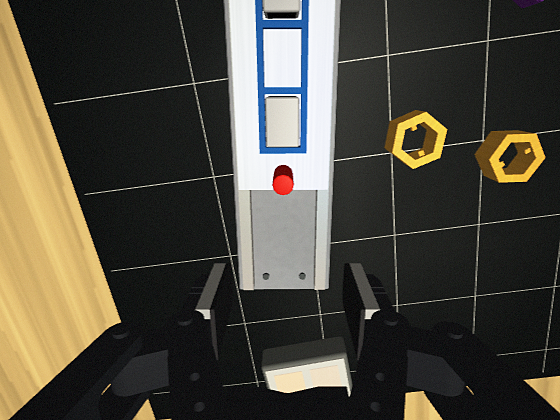

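Emit:
carry_out --increments '[0.05, 0, 0, 0, 0, 0, 0.05, 0, 0, 0, 0, 0, 0.05, 0, 0, 0, 0, 0, 0.05, 0, 0, 0, 0, 0, 0, 0, 0, 0, 0, 0, 0, 0, 0, 0, 0, 0, 0, 0, 0, 0, 0, 0]'

```text
clock: 25.45
ee_pos: [0.5161, 0.0978, 0.3049]
tcp_rot: [-179.9, 0.0, 82.2]
force: [0.5, 0.4, 0.6]
finger_gap: 0.0517
```

Run:
```python
from h import *
print(st())
p=snap("wrist"); save(p,"w13")
hsv=cv2.cvtColor(p["frame"],cv2.COLOR_RGB2HSV)
b=cv2.inRange(hsv,(95,120,40),(125,255,255)); b=cv2.morphologyEx(b,cv2.MORPH_CLOSE,np.ones((5,5)))
n,lab,sta,_=cv2.connectedComponentsWithStats(b); k=1+np.argmax(sta[1:,4]); q=rect(p,lab==k,.046); print("blue",sta[k],q, np.hypot(q[0]-488.9,q[1]+100))
for l,z in (("stud_seat",.036),("stud_tip",.098),("thread_top",.082),("nut_mid",.015)):
    for d in r.place_of(l,p): print(l,d["position"],d["confidence"],atz(p,d["position"],z))
```

```text
{'clock': 25.45, 'ee_pos': [0.5161, 0.0978, 0.3049], 'tcp_rot': [-179.94, 0.0286, 82.1653], 'force': [0.4563, 0.409, 0.5537], 'finger_gap': 0.0517, 'joint_pos': [2.6825, 16.0796, -14.553, 59.4316, -0.0172, 100.5172]}
blue [ 265  182   45  146 2080] [503.4   9.7 172.1  45.   82.4] 110.65414587804652
stud_seat [286.1, 109.4] 0.86 [0.52338501 0.16295515 0.036     ]
stud_tip [287.7, 119.3] 0.58 [0.5242895  0.15875791 0.098     ]
thread_top [284.1, 115.1] 0.73 [0.52163706 0.16119732 0.082     ]
nut_mid [480.1, 318.5] 0.97 [ 0.72788346 -0.11988501  0.015     ]
nut_mid [400.4, 303.1] 0.65 [ 0.63027689 -0.08379759  0.015     ]
```

View pics/w13.png

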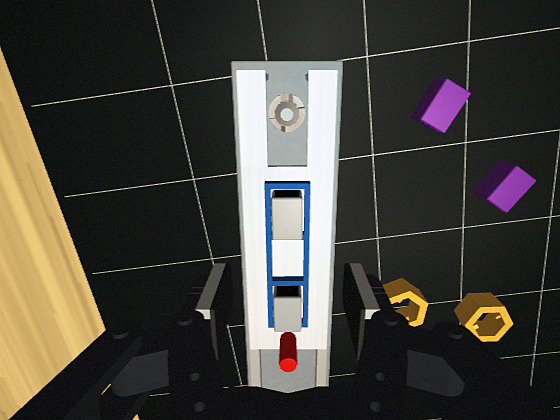

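Run:
```python
from h import *
p=snap("wrist")
a=cv2.cvtColor(p["frame"],cv2.COLOR_RGB2BGR)[60:170,225:350]
cv2.imwrite("pics/z13.png",cv2.resize(a,None,fx=6,fy=5.4545454,interpolation=cv2.INTER_CUBIC))
for t in np.arange(160,268,2):
    X=np.array([488.9,-100])+t*np.array([.132,.991])
    pass
```

```text
(no output)
```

View pics/z13.png

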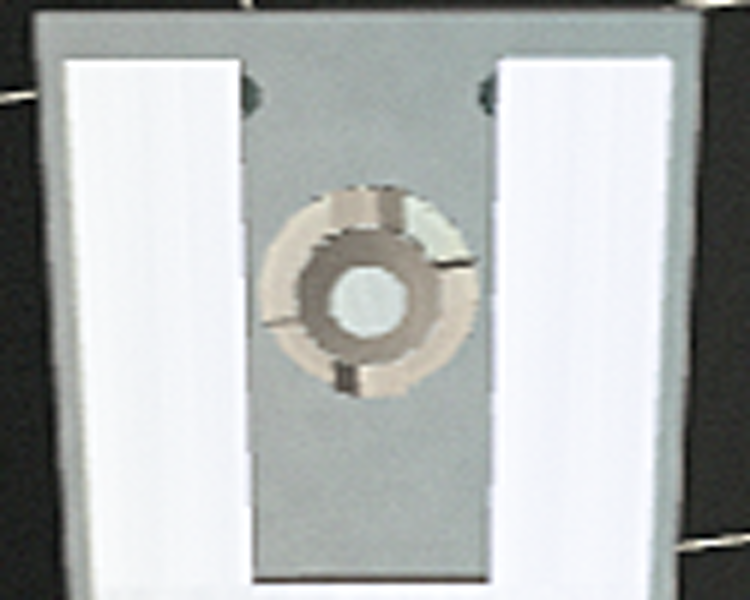

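Run:
```python
from h import *
p=snap("wrist")
print(atz(p,(285.9,114.6),.098),atz(p,(285.9,112.9),.082))
e=np.array([.1323,.9912])
for X in (atz(p,(285.9,114.6),.098)[:2]*1e3,atz(p,(285.9,112.9),.082)[:2]*1e3):
    d=X-[488.9,-100]; print("along",d@e,"lat",d@[e[1],-e[0]])
```

```text
[0.52390518 0.16304978 0.098     ] [0.52389427 0.16330697 0.082     ]
along 265.36613120883976 lat -0.10435293697798285
along 265.6196065230377 lat -0.14919352573199618
```

Run:
```python
from h import *
print(st()); go(.630,-.085,.2,74.5)
```

```text
{'clock': 25.8, 'ee_pos': [0.5164, 0.0985, 0.3055], 'tcp_rot': [179.9851, -0.0013, 82.2172], 'force': [0.7108, 0.1279, 0.504], 'finger_gap': 0.0513, 'joint_pos': [2.7495, 16.0489, -14.4974, 59.4389, -0.0014, 100.5323]}
shift tool(now) [-0.1664  0.1374  0.1055] rot [ 0.0003 -0.      0.1347]
```

Emit:
carry_out --increments '[-0.0416, 0.0344, 0, 0, 0, 0, -0.0416, 0.0344, 0, 0, 0, 0, -0.0416, 0.0344, 0, 0, 0, 0, -0.0416, 0.0342, 0, 0, 0, 0, 0, 0, 0.03, 0, 0, 0.135, 0, 0, 0.04, 0, 0, 0, 0, 0, 0.03, 0, 0, 0, 0, 0, 0, 0, 0, 0, 0, 0, 0, 0, 0, 0]' --hand -0.5

```text
clock: 26.92
ee_pos: [0.6308, -0.0846, 0.2067]
tcp_rot: [179.9, -0.0, 74.5]
force: [0.7, -0.2, 0.3]
finger_gap: 0.0644
```

```bash
cat >> h.py <<'E'
def nuts(p,z):
    hsv=cv2.cvtColor(p["frame"],cv2.COLOR_RGB2HSV)
    y=cv2.inRange(hsv,(20,120,190),(32,255,255)); y=cv2.morphologyEx(y,cv2.MORPH_OPEN,np.ones((3,3)))
    n,lab,sta,_=cv2.connectedComponentsWithStats(y)
    for k in range(1,n):
        if sta[k,4]<500 or sta[k,4]>12000: continue
        c=max(cv2.findContours((lab==k).astype(np.uint8),cv2.RETR_EXTERNAL,cv2.CHAIN_APPROX_NONE)[0],key=cv2.contourArea)
        w=np.array([atz(p,q[0],z)[:2]*1e3 for q in c])
        a=np.arange(0,60,.5); n3=[(w@np.array([[np.cos(t)],[np.sin(t)]])).ravel() for t in np.radians(a)]
        # width for normal direction a ; flats: sum of 3 widths minimal
        best=min((sum(np.ptp(w@np.array([np.cos(np.radians(t+o)),np.sin(np.radians(t+o))])) for o in(0,60,120)),t) for t in a)
        t=best[1]; A=[];bb=[]
        for o in (0,60,120):
            u=np.array([np.cos(np.radians(t+o)),np.sin(np.radians(t+o))]); v=w@u; A.append(u); bb.append((v.min()+v.max())/2)
        cen=np.linalg.lstsq(np.array(A),np.array(bb),rcond=None)[0]
        print("nut",sta[k],"centre",np.round(cen,1),"mean flat width",round(best[0]/3,1),"normal mod60",t)
E
python3 - <<'E'
from h import *
print(st()); p=snap("wrist"); save(p,"w14"); nuts(p,.03)
E
```

```text
{'clock': 26.925, 'ee_pos': [0.6308, -0.0846, 0.2067], 'tcp_rot': [179.9097, -0.0008, 74.5286], 'force': [0.6729, -0.1785, 0.264], 'finger_gap': 0.0644, 'joint_pos': [-14.283, 31.8828, -5.0716, 52.9553, -0.0011, 91.1884]}
nut [ 253  170   67   71 1977] centre [629.9 -84.7] mean flat width 49.9 normal mod60 46.0
nut [ 387  178   75   66 2015] centre [ 729.9 -116.6] mean flat width 50.2 normal mod60 24.0
```

View pics/w14.png

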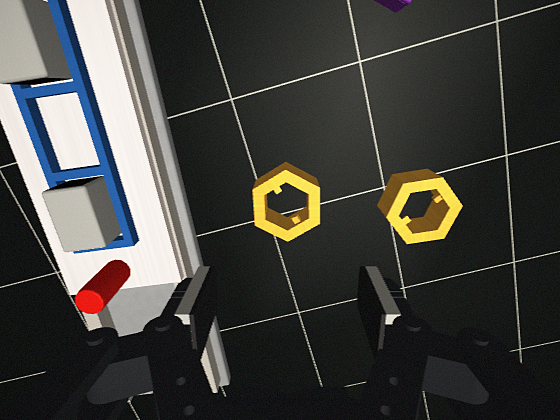

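Emit:
carry_out --increments '[0, -0.0006, 0.03, 0, 0, -0.026, 0, 0, 0.03, 0, 0, 0, 0, 0, 0.03, 0, 0, 0, 0, 0, 0.025, 0, 0, 0, 0, 0, 0, 0, 0, 0, 0, 0, 0, 0, 0, 0]'

```text
clock: 27.72
ee_pos: [0.6308, -0.0846, 0.0923]
tcp_rot: [179.8, 0.0, 76.0]
force: [-0.3, 0.1, -0.6]
finger_gap: 0.0639
```

Run:
```python
from h import *
print(st()); go(.6299,-.0847,.08,76)
p=snap("wrist"); save(p,"w15")
```

```text
{'clock': 27.725, 'ee_pos': [0.6308, -0.0846, 0.0923], 'tcp_rot': [179.8374, 0.0005, 76.0239], 'force': [-0.2526, 0.1157, -0.5629], 'finger_gap': 0.0639, 'joint_pos': [-14.2756, 38.9205, -11.3163, 39.6006, 0.0003, 89.7005]}
shift tool(now) [-0.0004 -0.0009  0.0123] rot [0.0028 0.     0.0004]
```

View pics/w15.png

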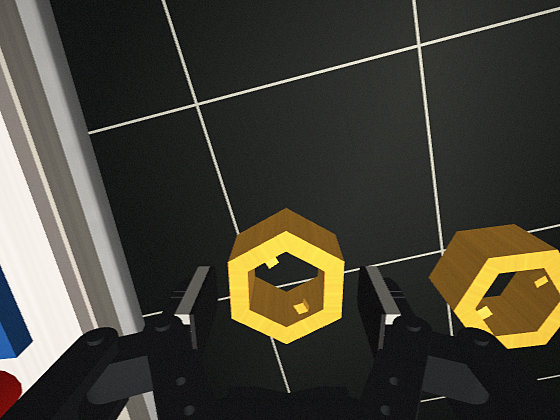

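Emit:
carry_out --increments '[-0.0004, -0.0008, 0.008, 0, 0, 0, 0, 0, 0.005, 0, 0, 0, 0, 0, 0, 0, 0, 0]'

```text
clock: 28.15
ee_pos: [0.6282, -0.0844, 0.0768]
tcp_rot: [-179.9, -0.0, 76.0]
force: [0.4, 0.4, 0.3]
finger_gap: 0.0641
```

Emit:
carry_out --increments '[0, 0, 0, 0, 0, 0, 0, 0, 0, 0, 0, 0, 0, 0, 0, 0, 0, 0, 0, 0, 0, 0, 0, 0]' --hand 1 --squeeze 60

```text
clock: 28.65
ee_pos: [0.6291, -0.0846, 0.0778]
tcp_rot: [179.9, -0.0, 76.0]
force: [0.8, -0.3, 3.5]
finger_gap: 0.049
```

Run:
```python
from h import *
print(st())
```

```text
{'clock': 28.65, 'ee_pos': [0.6291, -0.0846, 0.0778], 'tcp_rot': [179.9452, -0.0003, 76.0206], 'force': [0.7703, -0.3021, 3.4681], 'finger_gap': 0.049, 'joint_pos': [-14.3164, 39.8935, -12.0307, 38.021, 0.0006, 89.663]}
```

Emit:
carry_out --increments '[0, 0, -0.02, 0, 0, 0, 0, 0, -0.04, 0, 0, 0, 0, 0, -0.04, 0, 0, 0, 0, 0, -0.03, 0, 0, 0, 0, 0, 0, 0, 0, 0]'

```text
clock: 29.28
ee_pos: [0.6297, -0.0847, 0.2091]
tcp_rot: [179.8, 0.0, 76.0]
force: [1.1, 0.4, -3.5]
finger_gap: 0.0492
```

Run:
```python
from h import *
print(st()); go(.5239,.1632,.22,76)
p=snap("wrist"); save(p,"w16"); nuts(p,r.state()["ee_pos"][2]-.05)
```

```text
{'clock': 29.275, 'ee_pos': [0.6297, -0.0847, 0.2091], 'tcp_rot': [179.7866, 0.0024, 76.0241], 'force': [1.1498, 0.4498, -3.5363], 'finger_gap': 0.0492, 'joint_pos': [-14.3137, 31.5784, -5.212, 52.9961, -0.0011, 89.6623]}
shift tool(now) [ 0.215  -0.1625 -0.0115] rot [0.0037 0.     0.0004]
nut [ 386  180   74   65 1960] centre [688.8 -58.6] mean flat width 24.6 normal mod60 24.0
nut [ 224  245  128  121 6087] centre [628.6 -87.8] mean flat width 51.9 normal mod60 46.0
```

View pics/w16.png

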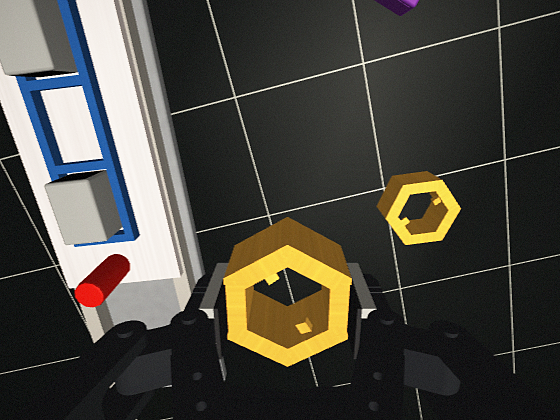

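Emit:
carry_out --increments '[0.0358, -0.0271, -0.002, 0, 0, 0, 0.0358, -0.0271, -0.002, 0, 0, 0, 0.0358, -0.0271, -0.002, 0, 0, 0, 0.0358, -0.0271, -0.002, 0, 0, 0, 0.0358, -0.0271, -0.002, 0, 0, 0, 0.0358, -0.0271, -0.002, 0, 0, 0, 0, 0, 0, 0, 0, -0.15, 0, 0, 0, 0, 0, -0.17, 0, 0, 0, 0, 0, -0.17, 0, 0, 0, 0, 0, -0.17]'

```text
clock: 30.58
ee_pos: [0.5212, 0.1631, 0.2167]
tcp_rot: [-179.7, -0.1, 114.2]
force: [-0.3, -1.2, -1.8]
finger_gap: 0.0489
```

Emit:
carry_out --increments '[0, 0, 0, 0, 0, -0.17, 0, 0, 0, 0, 0, -0.17, 0, 0, 0, 0, 0, -0.17, 0, 0, 0, 0, 0, -0.17, 0, 0, 0, 0, 0, -0.17, 0, 0, 0, 0, 0, -0.17, 0, 0, 0, 0, 0, -0.16, 0, 0, 0, 0, 0, 0, 0, 0, 0, 0, 0, 0]'

```text
clock: 31.7
ee_pos: [0.5221, 0.1631, 0.2181]
tcp_rot: [-180.0, -0.1, -178.7]
force: [-0.3, 0.5, -2.1]
finger_gap: 0.0487
```

Run:
```python
from h import *
print(st()); go(.5239,.1632,.16,186)
p=snap("wrist"); save(p,"w17"); nuts(p,r.state()["ee_pos"][2]-.0478)
```

```text
{'clock': 31.7, 'ee_pos': [0.5221, 0.1631, 0.2181], 'tcp_rot': [-179.981, -0.1336, -178.6883], 'force': [-0.3122, 0.5364, -2.1039], 'finger_gap': 0.0487, 'joint_pos': [9.6158, 22.6044, -18.6782, 48.8522, 0.0005, 8.3041]}
shift tool(now) [-0.002   0.0001  0.0581] rot [-0.0002 -0.0023 -0.0818]
nut [ 224  245  127  121 5990] centre [522.4 163.9] mean flat width 49.9 normal mod60 31.5
```

View pics/w17.png

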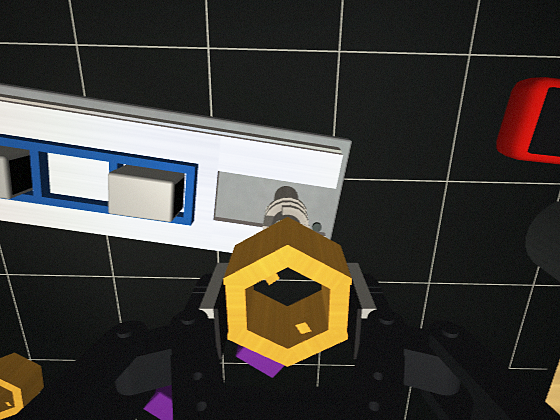

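Run:
```python
from h import *
p=snap("wrist")
a=cv2.cvtColor(p["frame"],cv2.COLOR_RGB2BGR)[165:260,230:345]
cv2.imwrite("pics/z17.png",cv2.resize(a,None,fx=6,fy=6,interpolation=cv2.INTER_CUBIC))
print(proj(p,[.5239,.1632,.098]),proj(p,[.5239,.1632,.09]),proj(p,[.5239,.1632,.082]))
```

```text
[285.87758725 238.14036483] [285.91507089 232.9111707 ] [285.95001981 228.03558566]
```

View pics/z17.png

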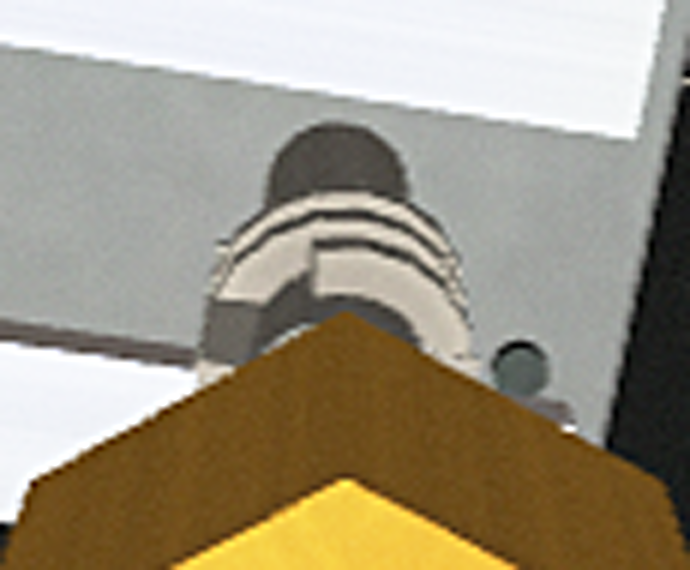

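Emit:
carry_out --increments '[-0.0012, -0.0005, 0.02, 0, 0, 0, 0, 0, 0.02, 0, 0, 0, 0, 0, 0.01, 0, 0, 0, 0, 0, 0, 0, 0, 0, 0, 0, 0, 0, 0, 0]'

```text
clock: 32.42
ee_pos: [0.5245, 0.1629, 0.1701]
tcp_rot: [180.0, 0.1, -178.6]
force: [0.2, 0.2, -2.9]
finger_gap: 0.0489
```

Run:
```python
from h import *
print(st()); go(.5239,.1627,.14,181.3)
p=snap("wrist"); save(p,"w18"); nuts(p,r.state()["ee_pos"][2]-.0478)
```

```text
{'clock': 32.425, 'ee_pos': [0.5245, 0.1629, 0.1701], 'tcp_rot': [179.9895, 0.0649, -178.5644], 'force': [0.2207, 0.1697, -2.9152], 'finger_gap': 0.0489, 'joint_pos': [9.5508, 25.7816, -21.7518, 42.4009, 0.0012, 8.1151]}
shift tool(now) [ 0.0006 -0.0002  0.0301] rot [0.0002 0.0011 0.0024]
nut [ 224  245  127  121 5998] centre [525.2 163.6] mean flat width 50.0 normal mod60 31.5
```

View pics/w18.png

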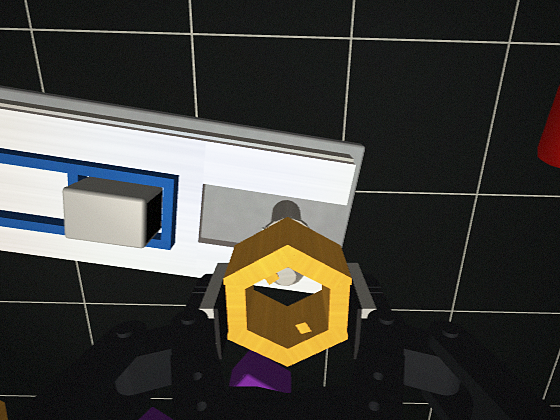

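Run:
```python
from h import *
p=snap("wrist")
a=cv2.cvtColor(p["frame"],cv2.COLOR_RGB2BGR)[240:320,235:335]
cv2.imwrite("pics/z18.png",cv2.resize(a,None,fx=6,fy=6,interpolation=cv2.INTER_CUBIC))
print(proj(p,[.5239,.1632,.098]),proj(p,[.5239,.1682,.098]),proj(p,[.5289,.1632,.098]),proj(p,[.5189,.1632,.098]))
```

```text
[286.17061553 275.21633186] [296.77543243 275.43925714] [285.9231964  284.45770816] [286.42306392 265.78710753]
```

View pics/z18.png

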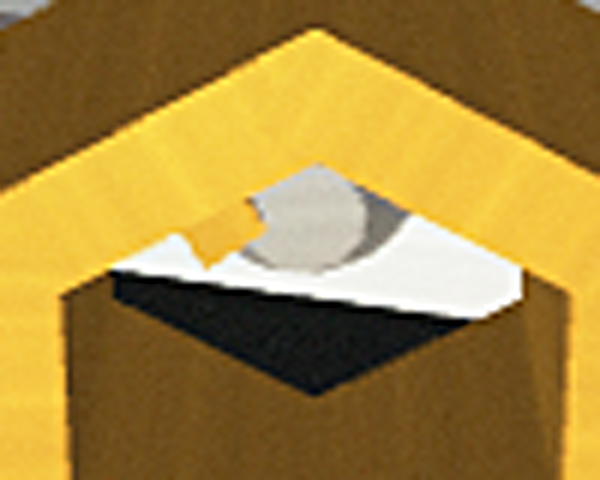

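Emit:
carry_out --increments '[0.0008, -0.0005, 0, 0, 0, 0, 0, 0, 0.01, 0, 0, 0, 0, 0, 0.01, 0, 0, 0, 0, 0, 0.004, 0, 0, 0, 0, 0, 0, 0, 0, 0]'

```text
clock: 33.15
ee_pos: [0.5228, 0.1622, 0.1447]
tcp_rot: [-180.0, -0.1, -178.6]
force: [-0.5, 0.0, -2.1]
finger_gap: 0.0489
```

Run:
```python
from h import *
print(st())
p=snap("wrist"); save(p,"w19"); nuts(p,r.state()["ee_pos"][2]-.0478)
```

```text
{'clock': 33.15, 'ee_pos': [0.5228, 0.1622, 0.1447], 'tcp_rot': [-179.9912, -0.0719, -178.5579], 'force': [-0.4996, 0.029, -2.1405], 'finger_gap': 0.0489, 'joint_pos': [9.5072, 27.5289, -23.3553, 39.1882, 0.0014, 8.0651]}
nut [ 224  245  127  121 5997] centre [523.2 162.9] mean flat width 49.9 normal mod60 31.5
```

View pics/w19.png

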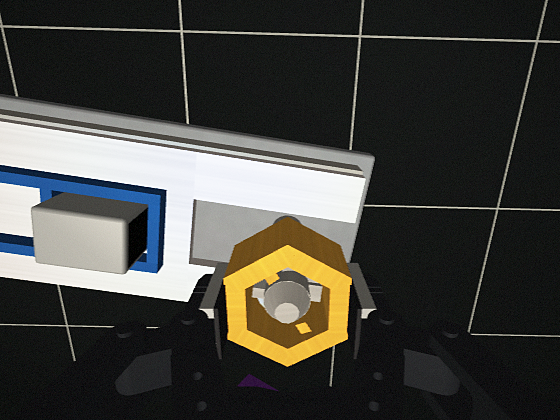

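Emit:
carry_out --increments '[-0.0006, 0, 0.003, 0, 0, 0, 0, 0, 0.002, 0, 0, 0, 0, 0, 0, 0, 0, 0]'

```text
clock: 33.58
ee_pos: [0.5237, 0.1623, 0.1403]
tcp_rot: [-180.0, -0.0, -178.6]
force: [0.5, -0.4, -2.0]
finger_gap: 0.0489
```

Emit:
carry_out --increments '[0, 0, 0.002, 0, 0, 0, 0, 0, 0, 0, 0, 0]'

```text
clock: 33.83
ee_pos: [0.5237, 0.1622, 0.1382]
tcp_rot: [-180.0, -0.0, -178.6]
force: [0.0, 0.4, -2.5]
finger_gap: 0.0485
```

Emit:
carry_out --increments '[0, 0, 0.002, 0, 0, 0, 0, 0, 0, 0, 0, 0]'

```text
clock: 34.08
ee_pos: [0.5237, 0.1622, 0.1362]
tcp_rot: [-180.0, -0.0, -178.6]
force: [-0.1, 0.8, -2.5]
finger_gap: 0.049
```

Emit:
carry_out --increments '[0, 0, 0.002, 0, 0, 0, 0, 0, 0, 0, 0, 0]'

```text
clock: 34.33
ee_pos: [0.5237, 0.1622, 0.1342]
tcp_rot: [-180.0, -0.0, -178.6]
force: [-0.8, 0.4, -2.4]
finger_gap: 0.0489
```

Emit:
carry_out --increments '[0, 0, 0.0015, 0, 0, 0, 0, 0, 0, 0, 0, 0]'

```text
clock: 34.58
ee_pos: [0.5237, 0.1623, 0.1328]
tcp_rot: [-180.0, -0.0, -178.6]
force: [-0.0, 0.1, -2.4]
finger_gap: 0.0489
```

Emit:
carry_out --increments '[0, 0, 0.0015, 0, 0, 0, 0, 0, 0, 0, 0, 0]'

```text
clock: 34.83
ee_pos: [0.5237, 0.1623, 0.1312]
tcp_rot: [-180.0, -0.0, -178.6]
force: [-0.6, -0.8, -1.4]
finger_gap: 0.0492
```

Emit:
carry_out --increments '[0, 0, 0.0015, 0, 0, 0, 0, 0, 0, 0, 0, 0]'

```text
clock: 35.08
ee_pos: [0.5237, 0.1623, 0.1298]
tcp_rot: [-180.0, -0.0, -178.6]
force: [-0.3, -0.7, -1.9]
finger_gap: 0.0485
```

Emit:
carry_out --increments '[0, 0, 0.0015, 0, 0, 0, 0, 0, 0, 0, 0, 0]'

```text
clock: 35.33
ee_pos: [0.5239, 0.1623, 0.129]
tcp_rot: [180.0, 0.0, -178.6]
force: [-1.5, -0.1, 4.1]
finger_gap: 0.049
```

Emit:
carry_out --increments '[0, 0, -0.0015, 0, 0, 0, 0, 0, 0, 0, 0, 0, 0, 0, 0, 0, 0, 0, 0, 0, 0, 0, 0, 0]' --hand -0.25

```text
clock: 35.83
ee_pos: [0.5238, 0.1623, 0.1298]
tcp_rot: [180.0, 0.0, -178.6]
force: [-0.9, -0.1, -0.2]
finger_gap: 0.0529
```

Run:
```python
from h import *
print(st())
p=snap("wrist"); save(p,"w20")
for z in (.078,.081,.084,.088): print(z,end=' '); nuts(p,z)
```

```text
{'clock': 35.825, 'ee_pos': [0.5238, 0.1623, 0.1298], 'tcp_rot': [179.999, 0.0003, -178.5543], 'force': [-0.9438, -0.1294, -0.2049], 'finger_gap': 0.0529, 'joint_pos': [9.5004, 28.7167, -24.048, 37.2349, 0.0009, 8.0548]}
0.078 nut [ 225  244  126  121 6081] centre [526.9 163.1] mean flat width 51.6 normal mod60 31.5
0.081 nut [ 225  244  126  121 6081] centre [524.8 163.1] mean flat width 50.3 normal mod60 31.5
0.084 nut [ 225  244  126  121 6081] centre [522.6 163. ] mean flat width 49.1 normal mod60 31.5
0.088 nut [ 225  244  126  121 6081] centre [519.8 163. ] mean flat width 47.4 normal mod60 31.5
```

View pics/w20.png

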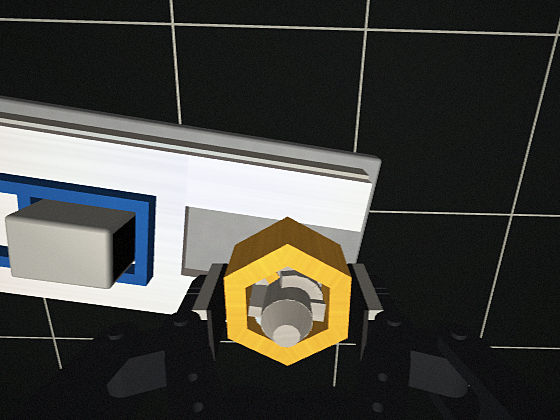

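It landed in the thread: the top is at about z 0.082, so the underside is about 15.7 mm above the seat. I'll open wide, turn the empty gripper back half a turn, and take a spanner grip.

Emit:
carry_out --increments '[0, 0, 0, 0, 0, 0, 0, 0, 0, 0, 0, 0, 0, 0, 0, 0, 0, -0.1, 0, 0, 0, 0, 0, -0.17, 0, 0, 0, 0, 0, -0.18, 0, 0, 0, 0, 0, -0.18, 0, 0, 0, 0, 0, -0.18, 0, 0, 0, 0, 0, -0.18, 0, 0, 0, 0, 0, -0.18, 0, 0, 0, 0, 0, -0.18]' --hand -1

```text
clock: 37.12
ee_pos: [0.5238, 0.1623, 0.1299]
tcp_rot: [-180.0, -0.0, -100.9]
force: [-0.8, 0.5, -0.8]
finger_gap: 0.0854
```

Emit:
carry_out --increments '[0, 0, 0, 0, 0, -0.18, 0, 0, 0, 0, 0, -0.18, 0, 0, 0, 0, 0, -0.18, 0, 0, 0, 0, 0, -0.18, 0, 0, 0, 0, 0, -0.18, 0, 0, 0, 0, 0, -0.18, 0, 0, 0, 0, 0, -0.18, 0, 0, 0, 0, 0, -0.18, 0, 0, 0, 0, 0, -0.18, 0, 0, 0, 0, 0, 0]'

```text
clock: 38.38
ee_pos: [0.5238, 0.1623, 0.1299]
tcp_rot: [-180.0, 0.0, -8.5]
force: [-0.2, 0.3, 0.9]
finger_gap: 0.0856
```

Run:
```python
from h import *
print(st()); go(.5239,.1629,.115,1.5)
p=snap("wrist"); save(p,"w21"); nuts(p,.0815)
```

```text
{'clock': 38.375, 'ee_pos': [0.5238, 0.1623, 0.1299], 'tcp_rot': [-179.9989, 0.0007, -8.5078], 'force': [-0.1744, 0.2877, 0.8615], 'finger_gap': 0.0856, 'joint_pos': [9.5002, 28.7122, -24.0481, 37.24, 0.0013, -161.992]}
shift tool(now) [ 0.     -0.0006  0.0149] rot [-0.      0.     -0.1747]
nut [ 219  243  133  119 6121] centre [523.8 163.2] mean flat width 50.0 normal mod60 31.5
```

View pics/w21.png

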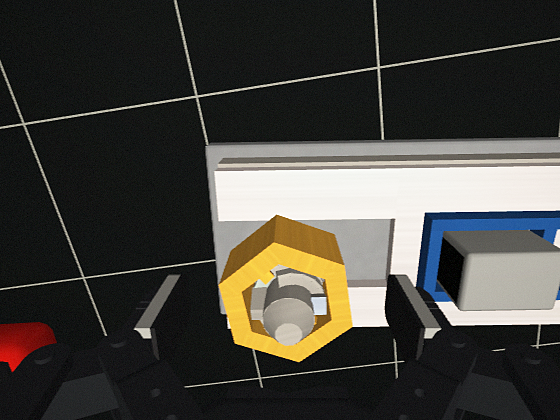

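Emit:
carry_out --increments '[0, -0.0007, 0, 0, 0, -0.17, 0, 0, 0.008, 0, 0, 0, 0, 0, 0.007, 0, 0, 0, 0, 0, 0, 0, 0, 0]'

```text
clock: 38.92
ee_pos: [0.5232, 0.1628, 0.1139]
tcp_rot: [180.0, 0.1, 1.2]
force: [-1.1, 0.2, -0.7]
finger_gap: 0.085
```

Emit:
carry_out --increments '[0, 0, 0, 0, 0, 0, 0, 0, 0, 0, 0, 0, 0, 0, 0, 0, 0, 0, 0, 0, 0, 0, 0, 0]' --hand -0.24 --squeeze 40

```text
clock: 39.42
ee_pos: [0.524, 0.163, 0.115]
tcp_rot: [-180.0, -0.0, 1.3]
force: [-0.2, -0.8, 0.9]
finger_gap: 0.0529
```

Run:
```python
from h import *
print(st())
p=snap("wrist"); save(p,"w22"); nuts(p,.0815)
```

```text
{'clock': 39.425, 'ee_pos': [0.524, 0.163, 0.115], 'tcp_rot': [-179.9997, -0.0154, 1.3459], 'force': [-0.1625, -0.8422, 0.8793], 'finger_gap': 0.0529, 'joint_pos': [9.5708, 29.9183, -24.7159, 35.3505, -0.0019, -171.7751]}
nut [ 219  261  141  131 7172] centre [523.7 163.1] mean flat width 50.0 normal mod60 31.5
```

View pics/w22.png

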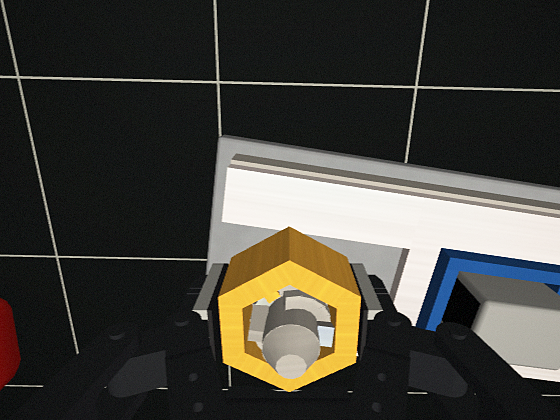

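Spanner fit is good. I'll turn clockwise in small steps at first.

Emit:
carry_out --increments '[0, 0, 0, 0, 0, 0.08, 0, 0, 0, 0, 0, 0.08, 0, 0, 0, 0, 0, 0.08, 0, 0, 0, 0, 0, 0.08, 0, 0, 0, 0, 0, 0.08, 0, 0, 0, 0, 0, 0.08, 0, 0, 0, 0, 0, 0.08, 0, 0, 0, 0, 0, 0.08, 0, 0, 0, 0, 0, 0.08, 0, 0, 0, 0, 0, 0]'

```text
clock: 40.72
ee_pos: [0.5239, 0.163, 0.1149]
tcp_rot: [-180.0, -0.0, -39.8]
force: [0.5, 0.2, 0.3]
finger_gap: 0.053
```

Run:
```python
from h import *
print(st(),r.state()["moment"])
p=snap("wrist"); save(p,"w23")
for z in (.075,.078,.081): print(z,end=" ");nuts(p,z)
```

```text
{'clock': 40.725, 'ee_pos': [0.5239, 0.163, 0.1149], 'tcp_rot': [-179.9958, -0.0019, -39.8472], 'force': [0.4563, 0.2098, 0.3077], 'finger_gap': 0.053, 'joint_pos': [9.5707, 29.9265, -24.72, 35.349, 0.0013, -130.5821]} [ 2.70684359e-03 -1.69662106e-05 -1.50140947e-02]
0.075 nut [ 215  261  141  126 6663] centre [520.4 166.4] mean flat width 52.0 normal mod60 56.5
0.078 nut [ 215  261  141  126 6663] centre [522.2 164.8] mean flat width 50.6 normal mod60 56.5
0.081 nut [ 215  261  141  126 6663] centre [524.  163.3] mean flat width 49.2 normal mod60 56.5
```

View pics/w23.png

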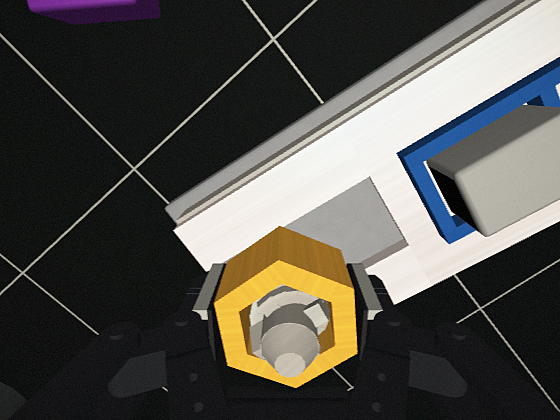

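The nut turns and goes down about as the lead predicts. Continuing.

Emit:
carry_out --increments '[0, 0, 0, 0, 0, 0.13, 0, 0, 0, 0, 0, 0.13, 0, 0, 0, 0, 0, 0.13, 0, 0, 0, 0, 0, 0.13, 0, 0, 0, 0, 0, 0.13, 0, 0, 0, 0, 0, 0.13, 0, 0, 0, 0, 0, 0.13, 0, 0, 0, 0, 0, 0.13, 0, 0, 0, 0, 0, 0.13, 0, 0, 0, 0, 0, 0]'

```text
clock: 42.02
ee_pos: [0.5239, 0.163, 0.1149]
tcp_rot: [-180.0, 0.0, -106.8]
force: [-0.3, -0.2, 0.9]
finger_gap: 0.053
```

Run:
```python
from h import *
print(st(),r.state()["moment"])
p=snap("wrist"); save(p,"w24")
for z in (.072,.075,.078): print(z,end=" ");nuts(p,z)
```

```text
{'clock': 42.025, 'ee_pos': [0.5239, 0.163, 0.1149], 'tcp_rot': [-179.9958, 0.0004, -106.7989], 'force': [-0.3229, -0.1579, 0.9279], 'finger_gap': 0.053, 'joint_pos': [9.5695, 29.9283, -24.7194, 35.3484, -0.0015, -63.6316]} [ 0.00929723 -0.07085932 -0.03289059]
0.072 nut [ 217  255  138  125 6014] centre [524.4 167. ] mean flat width 51.9 normal mod60 49.5
0.075 nut [ 217  255  138  125 6014] centre [523.8 164.8] mean flat width 50.6 normal mod60 49.5
0.078 nut [ 217  255  138  125 6014] centre [523.1 162.6] mean flat width 49.2 normal mod60 49.5
```

View pics/w24.png

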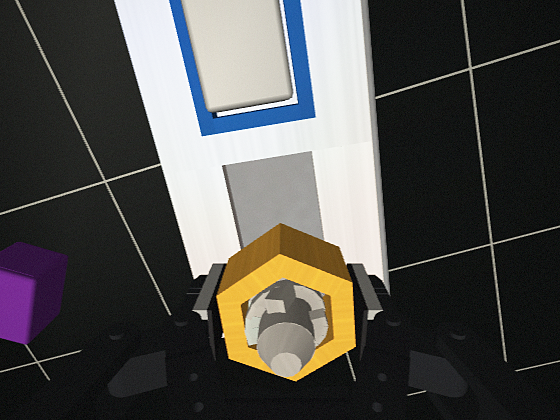

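Emit:
carry_out --increments '[0, 0, 0, 0, 0, 0.15, 0, 0, 0, 0, 0, 0.15, 0, 0, 0, 0, 0, 0.15, 0, 0, 0, 0, 0, 0.15, 0, 0, 0, 0, 0, 0.15, 0, 0, 0, 0, 0, 0.15, 0, 0, 0, 0, 0, 0.15, 0, 0, 0, 0, 0, 0.15, 0, 0, 0, 0, 0, 0.15, 0, 0, 0, 0, 0, 0.15]'

```text
clock: 43.32
ee_pos: [0.5238, 0.163, 0.1148]
tcp_rot: [180.0, -0.0, 167.0]
force: [0.6, -0.1, -0.0]
finger_gap: 0.0531
```

Emit:
carry_out --increments '[0, 0, 0, 0, 0, 0.13, 0, 0, 0, 0, 0, 0.13, 0, 0, 0, 0, 0, 0.13, 0, 0, 0, 0, 0, 0.13, 0, 0, 0, 0, 0, 0.13, 0, 0, 0, 0, 0, 0]'

```text
clock: 44.08
ee_pos: [0.5239, 0.163, 0.1149]
tcp_rot: [180.0, 0.0, 130.1]
force: [1.0, 0.4, 0.3]
finger_gap: 0.0526
```

Run:
```python
from h import *
print(st(),r.state()["moment"])
p=snap("wrist"); save(p,"w25")
for z in (.063,.066,.069): print(z,end=" ");nuts(p,z)
```

```text
{'clock': 44.075, 'ee_pos': [0.5239, 0.163, 0.1149], 'tcp_rot': [179.9986, 0.0019, 130.0708], 'force': [1.0215, 0.4214, 0.2503], 'finger_gap': 0.0526, 'joint_pos': [9.57, 29.9281, -24.7209, 35.3488, -0.0009, 59.4992]} [-0.02362231  0.0013023  -0.00812263]
0.063 nut [ 220  245  131  106 5206] centre [526.  160.5] mean flat width 53.0 normal mod60 46.0
0.066 nut [ 220  245  131  106 5206] centre [524.7 162.2] mean flat width 51.7 normal mod60 46.0
0.069 nut [ 220  245  131  106 5206] centre [523.3 163.8] mean flat width 50.4 normal mod60 46.0
```

View pics/w25.png

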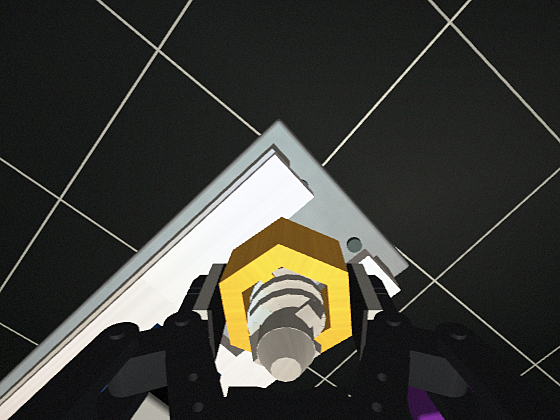

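Emit:
carry_out --increments '[0, 0, 0, 0, 0, 0.1, 0, 0, 0, 0, 0, 0.1, 0, 0, 0, 0, 0, 0.1, 0, 0, 0, 0, 0, 0.1, 0, 0, 0, 0, 0, 0.1, 0, 0, 0, 0, 0, 0.1, 0, 0, 0, 0, 0, 0.1, 0, 0, 0, 0, 0, 0.1, 0, 0, 0, 0, 0, 0.05, 0, 0, 0, 0, 0, 0]'

```text
clock: 45.38
ee_pos: [0.5239, 0.163, 0.1149]
tcp_rot: [-180.0, -0.0, 81.3]
force: [-0.5, 0.2, 0.9]
finger_gap: 0.0532
```

Run:
```python
from h import *
print(st(),r.state()["moment"])
p=snap("wrist"); save(p,"w26")
for z in (.063,.066,.069): print(z,end=" ");nuts(p,z)
```

```text
{'clock': 45.375, 'ee_pos': [0.5239, 0.163, 0.1149], 'tcp_rot': [-179.9996, -0.0008, 81.3378], 'force': [-0.537, 0.2304, 0.9253], 'finger_gap': 0.0532, 'joint_pos': [9.569, 29.9291, -24.7214, 35.3495, 0.0008, 108.2312]} [ 0.04206983 -0.02868114 -0.02158376]
0.063 nut [ 221  242  130  104 4791] centre [523.1 161.7] mean flat width 51.7 normal mod60 58.0
0.066 nut [ 221  242  130  104 4791] centre [523.4 163.8] mean flat width 50.4 normal mod60 58.0
0.069 nut [ 221  242  130  104 4791] centre [523.8 165.9] mean flat width 49.2 normal mod60 58.0
```

View pics/w26.png

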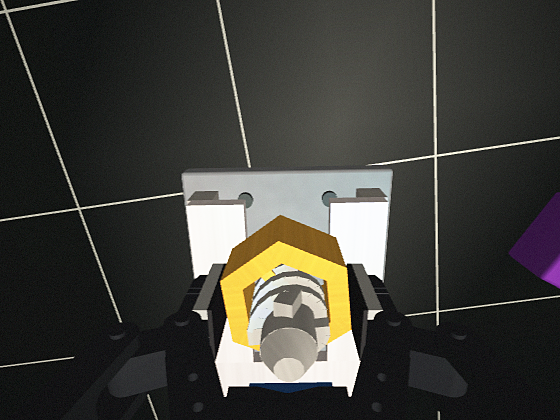

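Emit:
carry_out --increments '[0, 0, 0, 0, 0, 0.06, 0, 0, 0, 0, 0, 0.06, 0, 0, 0, 0, 0, 0.06, 0, 0, 0, 0, 0, 0.06, 0, 0, 0, 0, 0, 0]'

```text
clock: 46.05
ee_pos: [0.5238, 0.163, 0.1149]
tcp_rot: [-180.0, 0.0, 67.6]
force: [-0.9, 0.8, -0.3]
finger_gap: 0.053
```

Run:
```python
from h import *
print(st(),r.state()["moment"])
p=snap("wrist"); save(p,"w27")
for z in (.063,.066,.069): print(z,end=" ");nuts(p,z)
```

```text
{'clock': 46.05, 'ee_pos': [0.5238, 0.163, 0.1149], 'tcp_rot': [-179.9906, 0.0004, 67.5524], 'force': [-0.9484, 0.793, -0.3304], 'finger_gap': 0.053, 'joint_pos': [9.5696, 29.932, -24.7227, 35.3534, 0.0046, 122.0173]} [0.05051155 0.00387802 0.03495246]
0.063 nut [ 221  242  130  104 4720] centre [522.6 161.9] mean flat width 51.4 normal mod60 44.5
0.066 nut [ 221  242  130  104 4720] centre [523.4 163.9] mean flat width 50.1 normal mod60 44.5
0.069 nut [ 221  242  130  104 4720] centre [524.2 165.8] mean flat width 48.9 normal mod60 44.5
```

View pics/w27.png

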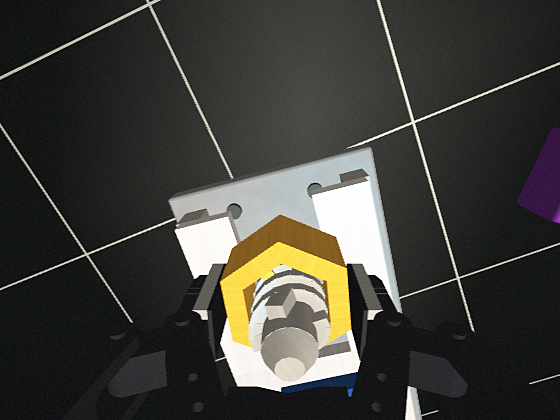

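Emit:
carry_out --increments '[0, 0, 0, 0, 0, 0.05, 0, 0, 0, 0, 0, 0.05, 0, 0, 0, 0, 0, 0.05, 0, 0, 0, 0, 0, 0.05, 0, 0, 0, 0, 0, 0]'

```text
clock: 46.72
ee_pos: [0.5239, 0.163, 0.1149]
tcp_rot: [180.0, -0.0, 56.1]
force: [-0.1, -0.4, 0.6]
finger_gap: 0.0524
```

Run:
```python
from h import *
print(st(),r.state()["moment"])
p=snap("wrist"); nuts(p,.066)
```

```text
{'clock': 46.725, 'ee_pos': [0.5239, 0.163, 0.1149], 'tcp_rot': [179.9957, -0.004, 56.0723], 'force': [-0.1318, -0.3843, 0.5908], 'finger_gap': 0.0524, 'joint_pos': [9.5703, 29.9309, -24.7168, 35.3464, -0.0, 133.498]} [-0.01346268 -0.00332821 -0.03019981]
nut [ 221  242  130  104 4724] centre [523.6 163.9] mean flat width 50.1 normal mod60 33.0
```

Emit:
carry_out --increments '[0, 0, 0, 0, 0, 0.05, 0, 0, 0, 0, 0, 0.05, 0, 0, 0, 0, 0, 0.05, 0, 0, 0, 0, 0, 0.05, 0, 0, 0, 0, 0, 0.05, 0, 0, 0, 0, 0, 0.05, 0, 0, 0, 0, 0, 0.05, 0, 0, 0, 0, 0, 0.05, 0, 0, 0, 0, 0, 0]'

```text
clock: 47.9
ee_pos: [0.5242, 0.1628, 0.1149]
tcp_rot: [180.0, -0.0, 33.1]
force: [0.6, -0.4, -1.0]
finger_gap: 0.0528
```

Run:
```python
from h import *
print(st(),r.state()["moment"])
p=snap("wrist"); nuts(p,.066); save(p,"w28")
```

```text
{'clock': 47.9, 'ee_pos': [0.5242, 0.1628, 0.1149], 'tcp_rot': [179.9662, -0.0153, 33.1429], 'force': [0.5844, -0.3683, -0.9882], 'finger_gap': 0.0528, 'joint_pos': [9.5633, 29.9319, -24.7074, 35.3332, -0.0248, 156.4204]} [-0.15549305 -0.14564233 -0.00079226]
nut [ 221  242  130  104 4703] centre [524.1 163.8] mean flat width 50.1 normal mod60 10.5
```

View pics/w28.png

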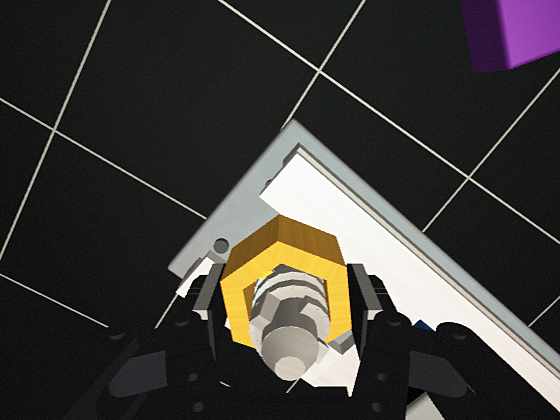

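The nut's height stopped changing, so it rests on the fork. I'll open up, rise and check.

Emit:
carry_out --increments '[0, 0, 0, 0, 0, -0.05, 0, 0, 0, 0, 0, 0, 0, 0, 0, 0, 0, 0, 0, 0, -0.02, 0, 0, 0, 0, 0, -0.04, 0, 0, 0, 0, 0, -0.05, 0, 0, 0, 0, 0, -0.05, 0, 0, 0, 0, 0, 0, 0, 0, 0]' --hand -0.9

```text
clock: 48.95
ee_pos: [0.5262, 0.1634, 0.2793]
tcp_rot: [179.8, -0.4, 35.9]
force: [-0.0, -0.7, -0.1]
finger_gap: 0.0812
```

Run:
```python
from h import *
print(st())
p=snap("wrist"); save(p,"w29")
for z in (.064,.066,.069): nuts(p,z)
hsv=cv2.cvtColor(p["frame"],cv2.COLOR_RGB2HSV)
b=cv2.inRange(hsv,(95,120,40),(125,255,255)); b=cv2.morphologyEx(b,cv2.MORPH_CLOSE,np.ones((5,5)))
n,lab,sta,_=cv2.connectedComponentsWithStats(b); k=1+np.argmax(sta[1:,4]); print("blue",sta[k],rect(p,lab==k,.046))
for nme in("scene","side"):
    q=snap(nme); f=cv2.cvtColor(q["frame"],cv2.COLOR_RGB2BGR); u=proj(q,[.515,.07,.05]).astype(int)
    cv2.imwrite(f"pics/{nme}29.png",cv2.resize(f[u[1]-65:u[1]+65,u[0]-85:u[0]+85],None,fx=4,fy=4,interpolation=cv2.INTER_CUBIC))
```

```text
{'clock': 48.95, 'ee_pos': [0.5262, 0.1634, 0.2793], 'tcp_rot': [179.7871, -0.4402, 35.9104], 'force': [-0.0125, -0.7168, -0.0525], 'finger_gap': 0.0812, 'joint_pos': [9.5759, 19.4838, -13.6259, 56.4013, 0.0045, 153.6663]}
nut [ 256  163   60   63 1386] centre [524.  163.6] mean flat width 50.2 normal mod60 10.5
nut [  0 271 111  67 893] centre [303.7 278.4] mean flat width 72.8 normal mod60 0.0
nut [  0 294  42  40 799] centre [271.8 304.5] mean flat width 41.6 normal mod60 53.0
nut [ 256  163   60   63 1386] centre [524.5 164. ] mean flat width 49.9 normal mod60 10.5
nut [  0 271 111  67 893] centre [305.8 278. ] mean flat width 72.3 normal mod60 0.0
nut [  0 294  42  40 799] centre [274.  303.9] mean flat width 41.3 normal mod60 53.0
nut [ 256  163   60   63 1386] centre [525.2 164.5] mean flat width 49.3 normal mod60 10.5
nut [  0 271 111  67 893] centre [308.8 277.3] mean flat width 71.6 normal mod60 0.0
nut [  0 294  42  40 799] centre [277.4 302.9] mean flat width 40.9 normal mod60 53.0
blue [ 322  220  144  111 1700] [503.9  10.9 174.5  46.3  82.4]
```

View pics/w29.png

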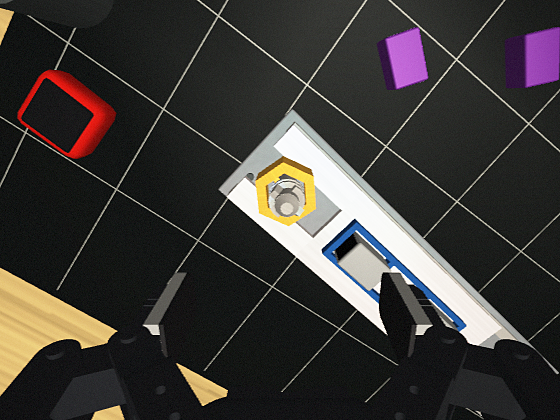

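View pics/scene29.png

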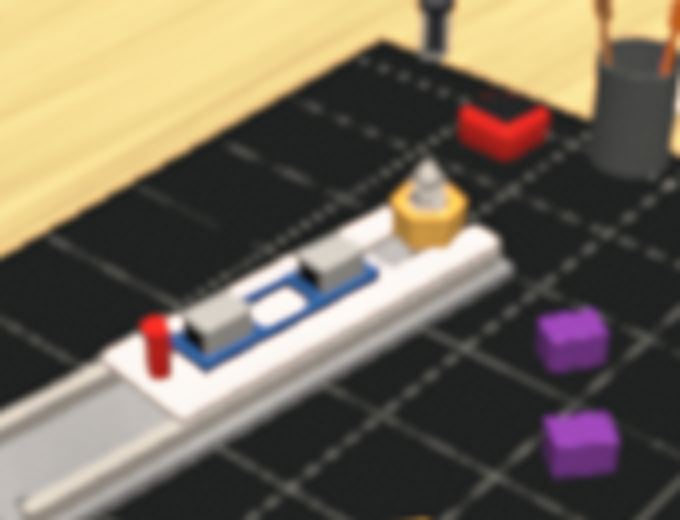

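View pics/side29.png

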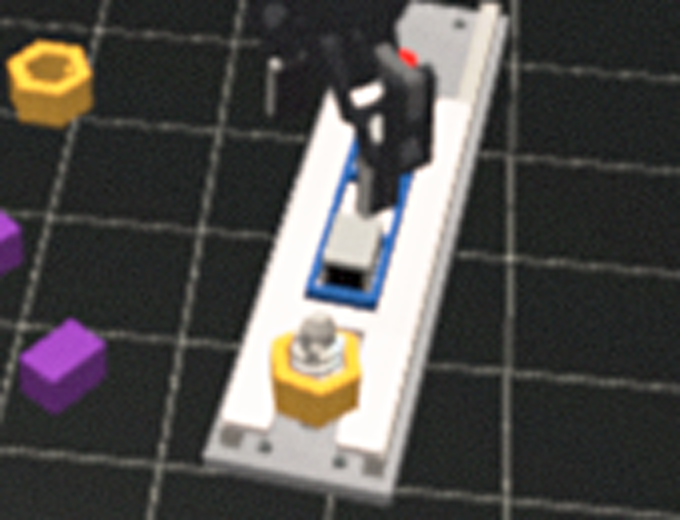

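Emit:
carry_out --increments '[0, 0, 0, 0, 0, 0, 0, 0, 0, 0, 0, 0, 0, 0, 0, 0, 0, 0, 0, 0, 0, 0, 0, 0]'

```text
clock: 49.6
ee_pos: [0.5238, 0.1629, 0.2746]
tcp_rot: [-180.0, 0.0, 35.9]
force: [-0.5, 0.2, 0.2]
finger_gap: 0.0811
```

Run:
```python
from h import *
print(st())
p=snap("wrist"); nuts(p,.066)
hsv=cv2.cvtColor(p["frame"],cv2.COLOR_RGB2HSV)
b=cv2.inRange(hsv,(95,120,40),(125,255,255)); b=cv2.morphologyEx(b,cv2.MORPH_CLOSE,np.ones((5,5)))
n,lab,sta,_=cv2.connectedComponentsWithStats(b); k=1+np.argmax(sta[1:,4]); q=rect(p,lab==k,.046);print("blue",q,(q[:2]-[488.9,-100])@[.1323,.9912])
```

```text
{'clock': 49.6, 'ee_pos': [0.5238, 0.1629, 0.2746], 'tcp_rot': [-179.9854, 0.0294, 35.9098], 'force': [-0.4654, 0.1688, 0.2421], 'finger_gap': 0.0811, 'joint_pos': [9.5682, 19.7719, -13.9397, 56.3211, 0.0, 153.6584]}
nut [ 257  159   61   65 1439] centre [524.3 164. ] mean flat width 49.9 normal mod60 10.5
nut [ 13 280 101  56 745] centre [306.7 269.2] mean flat width 64.1 normal mod60 0.5
nut [  0 295  59  50 907] centre [270.7 293.1] mean flat width 52.1 normal mod60 5.0
blue [503.8  10.9 174.7  46.3  82.4] 111.89535000000001
```

Emit:
carry_out --increments '[0, 0, -0.03, 0, 0, -0.16, 0, 0, 0, 0, 0, -0.16, 0, 0, 0, 0, 0, -0.16, 0, 0, 0, 0, 0, -0.16, 0, 0, 0, 0, 0, -0.165, -0.033, 0, 0, 0, 0, 0, -0.033, 0, 0, 0, 0, 0, 0, 0, 0, 0, 0, 0, 0, 0, 0, 0, 0, 0, 0, 0, 0, 0, 0, 0]'

```text
clock: 50.9
ee_pos: [0.5149, 0.0983, 0.3049]
tcp_rot: [180.0, -0.0, 82.1]
force: [0.2, 0.2, 0.5]
finger_gap: 0.0808
```

Run:
```python
from h import *
print(st())
p=snap("wrist"); nuts(p,.066); save(p,"w30")
hsv=cv2.cvtColor(p["frame"],cv2.COLOR_RGB2HSV)
b=cv2.inRange(hsv,(95,120,40),(125,255,255)); b=cv2.morphologyEx(b,cv2.MORPH_CLOSE,np.ones((5,5)))
n,lab,sta,_=cv2.connectedComponentsWithStats(b); k=1+np.argmax(sta[1:,4]); q=rect(p,lab==k,.046);print("blue",q,(q[:2]-[488.9,-100])@[.1323,.9912])
```

```text
{'clock': 50.9, 'ee_pos': [0.5149, 0.0983, 0.3049], 'tcp_rot': [179.9886, -0.0146, 82.0942], 'force': [0.2146, 0.1731, 0.4512], 'finger_gap': 0.0808, 'joint_pos': [2.7301, 15.907, -14.78, 59.2991, 0.0123, 100.6359]}
nut [   0   73   46  124 1603] centre [283.4 174.1] mean flat width 71.8 normal mod60 0.5
nut [ 257   78   63   64 1581] centre [524.3 164.2] mean flat width 49.7 normal mod60 11.0
nut [  0 169  22  66 686] centre [251.7 117.9] mean flat width 46.2 normal mod60 43.0
nut [ 35 173  55 124 982] centre [290.9  74.6] mean flat width 81.9 normal mod60 0.5
nut [   0  234   61  160 4358] centre [212.  -14.5] mean flat width 145.2 normal mod60 37.0
nut [  47  252   49   96 1503] centre [273.    3.4] mean flat width 77.3 normal mod60 58.0
nut [467 307  46  35 594] centre [708.9 -85.8] mean flat width 43.9 normal mod60 24.0
blue [503.5  10.6 173.1  45.   82.4] 111.55829999999999
```

View pics/w30.png

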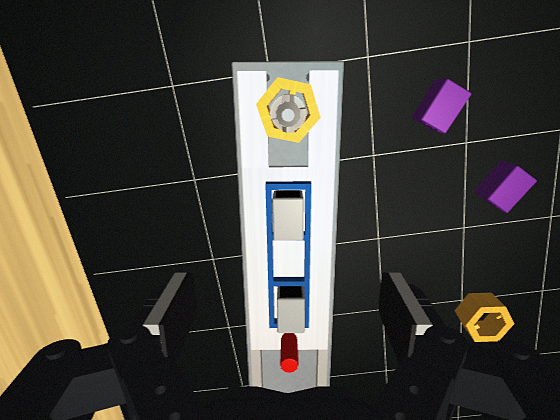

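The carrier is unmoved since it snapped in. The tubes are in their pockets, the nut is down, and nothing touches the robot, so I'm handing in.

Run:
```python
from plant import r
print(r.sign_off())
```

```text
the job is handed in; nothing more can be done
None
```

I finished every part of the job and handed it in at about 51 s of the 208 s allowed; the hand-in gives no verdict. Only two tubes were there this run. I put both in the carrier's outer pockets at the loading station, then slid the carrier by its handle until it snapped in. The nut nearest the base landed already in the thread, about 15.7 mm above the fork. It therefore needed no backward turn, and I screwed it clockwise until it stopped going down.

**Last checks, from the camera pictures:**
- **Nut:** about 1 mm off the stud's axis, level, with its top at about z = 66 mm, which means it rests on the fork.
- **Carrier:** it measured 110.7 mm of travel just after the push. Two later views gave 111.9 and 111.6 mm, all within the 106–114 mm allowed. Blue-wall edges partly hidden by the tubes made those later readings less certain, and the carrier looked unmoved in the pictures.
- **Tubes:** both look seated flat in their pockets, judged by eye; I did not measure their final offsets.
- **Bystanders:** the arm never went near the tin, screw box or tape measure. I did not re-measure them, and the screw box was not in the last views.
- **Gripper:** open, well above everything and touching nothing.

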